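Clear the support bar and set out the beakers by size on the four-place stirrer

ROBOT

A 6-joint arm with a two-finger parallel gripper is mounted at the origin on the work surface. World frame = base frame: x ahead of the robot, y to its left, z up, the work surface at z = 0. Lengths are in m, angles in rad, forces in N, time in s.
With the tool pointing down it reaches from about 0.35 to 0.775 m from the base axis. Payload 5.5 kg.
Tool frame: the origin (TCP) lies at the centre of the arm's flange, where the gripper is bolted on; the fingertips stand env.tcp_to_tips ahead of it and the grasp point (between the pads) lies 155 mm ahead of it (env.tcp_to_tips is the distance from the TCP to the fingertips, in m); y points along the fingers, x is the direction in which the jaws open and shut, and the axes are right-handed (so a half turn about y gives the same grasp; the last joint's range is limited). The gripper opens to 85 mm and grips with 20 to 120 N. Pads are 22 mm wide; open, the fingers measure 114 mm over their backs; the gripper's body (76 mm by 85 mm) begins 54 mm behind the grasp point. The pads swing forward as they close: fully open they stand 13 mm farther back than shut.
Start: joints at [1.039, 0.313, 0.046, 1.304, 0, 1.431], TCP at [0.22, 0.531, 0.405] pointing down, gripper open.
Joint ranges: [-2.76, 2.76], [-0.86, 1.69], [-1.03, 1.26], [-2.2, 2.34], [-1.47, 1.5], [-3.14, 3.14]. Speed limits (rad/s): [2.57, 2.57, 3.14, 3.14, 3.14, 3.14].

INTERFACE

Orientations are given as a rotation vector (axis times angle).
In Python, from workcell import env, vision, finish_job, models gives the robot as it stands.
- The arm moves only by the tool arm_command, never from a script. Its argument "rows" is a list of rows, each a list of 4 numbers: the shift along the tool's x, y, z in mm, then the turn about the tool's y in degrees. In form: [[dx, dy, dz, twist], ...]. A call has exactly 10 rows; each row shifts and turns the commanded pose from where the row before left it, along the tool's axes as they then stand; what a row does not reach is not made up. A row lasts 1/8 s, in which the tool goes at most 62.5 mm and 10.7 degrees, less where a joint would pass 70% of its speed; a pose out of reach is approached as far as the arm can. A call is refused whole if a number of a shift passes 62.5 or a number of a turn 10.7, either way. A call with a gripper value outside its range is refused whole. "jaw" is the finger opening in mm, from 0 to 85.4, set as the call begins (left out, the last holds). The fingers move at their own pace and stop on an object; "squeeze" is the grip in N (left out, the last holds). Time passes only in rows, so rows that do not move let the fingers close, or fill a call up. It gives the time, the measured TCP pose, the force and the opening at its end, in the units of the state.
- env.sense(): the state, without advancing time (a new reading comes with each control period).
- vision.read_camera(name): name is "side" or "top" or "wrist"; returns (picture, depth): 400x640x3 uint8, red, green, blue; 400x640 float32, m along the optical axis (not along the pixel's ray), 0 where there is no reading.
- vision.get_calibration(name): a dict with "K" (3x3 intrinsics, pixels), "k1" (the pictures are not rectified: a ray, as slopes to the right and down, at radius r is drawn at 1 + k1 r^2 times it, then the intrinsics apply), "eye" and "orientation" of the camera in the world. Camera axes: x right, y up, looking along -z (the intrinsics and any distortion apply to the point x, -y, -z); pixel columns grow to the right and rows downward; lengths in m; the calibration is good to about 2 mm. A picture is of the moment at which its call begins: read the wrist's pose just before it. get_calibration takes no time and is no camera call; for the wrist camera it gives the pose at the moment of the call.
- finish_job(): hands the job in, once; it reports no verdict.
Trained networks look in the newest picture that a camera, given by its name, has taken for a name from the list of things; names that differ only in an ending like _2 or _b are one class to them, and where a whole thing is asked for, a point or a joint stands for the part that bears it (a point fixed in the world has none). Each returns a list of dicts, best first, with "confidence" (0 to 1); they miss things now and then, are a little off and sometimes report something else, mostly with a low value. They report only what shows in the picture. A call takes as long as a camera call. They do not tell look-alikes from the thing itself.
- models.silhouettes(label, camera): "mask" (400x640 bool, what is visible of it).
- models.mark_of(label, camera): "position" ([x, y, z] in m, in the coordinates of the camera as it stood for that picture, good to about 4 mm: a listed point, or the origin of a listed thing).
The state is a dict: "time_s": time; "joint_positions": joint angles; "qvel": joint speeds; "joint_efforts": joint torques, N m; "position": TCP position; "eef_rot": TCP orientation; "contact_force": force on the tool from outside, world axes, zero at the start; "torque": the same for the moment, N m; "opening": opening from 0.0 (shut) to 1.0 (fully open).
Only numpy, scipy, OpenCV 4.12 (cv2) and the standard library are available. Lean on these libraries where they do the work, as an engineer would, in place of code of your own. Each camera call takes 0.05 s, during which the arm holds its last target.

TASK

Get the four-place stirrer ready: lift the support bar straight up out of its two open brackets, keeping it level, and lay it lengthwise along the middle of the blue mat. Stand the four steel beakers upright on the ringed places in order of size, the smallest next to the control box with the dials and the largest at the far end, each set down gently in the middle of its ring. Leave the brown bottle and the flask where they are.

Things in the scene. Friction and masses are not known exactly. Their poses are not given: they have to be found in the camera images.
- beaker_25: the smallest of four open stainless steel beakers: a plain upright cup 34 mm across and 50 mm high with a 2.5 mm wall, a thin rolled rim and a small pouring lip. Loose, standing upright on the bench. Origin: centre of its underside; z up.
- beaker_50: the second smallest of four open stainless steel beakers: a plain upright cup 43 mm across and 61 mm high with a 2.5 mm wall, a thin rolled rim and a small pouring lip. Loose, standing upright on the bench. Origin: centre of its underside; z up.
- beaker_100: the second largest of four open stainless steel beakers: a plain upright cup 53 mm across and 74 mm high with a 2.5 mm wall, a thin rolled rim and a small pouring lip. Loose, standing upright on the bench. Origin: centre of its underside; z up.
- beaker_250: the largest of four open stainless steel beakers: a plain upright cup 64 mm across and 92 mm high with a 2.5 mm wall, a thin rolled rim and a small pouring lip. Loose, standing upright on the bench. Origin: centre of its underside; z up.
- bar: support bar: aluminium rod 12 mm thick, 442 mm long over the black square blocks (28 x 28 x 18) on its ends; mid 60 mm is a rubber sleeve 13.6 mm thick (grip and balance point); 18 mm square clips 90 mm either side. 0.2 kg, loose, level in two U brackets over the rings. Origin: middle, on its axis; y along it. Lying on a flat surface the axis is 14 mm up (end blocks).
- stirrer: white stirrer, 130 x 316 mm, 55 high, fixed. Four blue rings 74 mm across on its flat top. Origin: centre of underside; y along the row. Ring centres: x 0, y -120, -40, 40, 120, z 55. An end box (60 along the row, 136 across, 75 high) at each end; on each, at y = +-190, a slim upright with an open-topped U bracket: slot 17 wide, floor 164, tips 186 above the bench.
- control_box: the black end box of the stirrer with four white dials and a green display on top, fixed, at either end of the row (the other end box is grey with ribs). 60 mm along the row, 136 across, 75 high, plus its bracket. Origin: centre of its underside, on the line of the row; the ring centres are 70, 150, 230 and 310 mm from it.
- mat: a blue mat, 500 mm x 110 mm and 4 mm thick, fixed flat on the bench to the left or right of the stirrer. Origin: centre of its underside; x runs along its length. A grey power strip lies on the other side.
- brown_bottle: a small brown glass bottle with a white cap, 38 mm across and 72 mm high, standing loose among the beakers. To be left alone. Origin: centre of its underside.
- flask: a small green-tinted conical flask with an orange stopper, 52 mm across its foot and 85 mm high, standing loose among the beakers. To be left alone. Origin: centre of its underside.
Things that resemble listed ones, but are neither listed nor needed, are in the scene too. Leave any red look-alike of the beaker_50 alone.

How it is judged:
By the outcome, as a careful person would: the job done as asked, in the order asked, and still so for the second after the job is handed in, with the robot touching nothing.
It also fails if it takes over 139 s, if anything falls off the work surface, if the arm or the gripper's body presses on something with over 40 N, if the wrist force passes 120 N, or if a joint passes its speed limit or range.

## Working session

There is one attempt and no reset: what is moved stays moved. The work goes in short steps, Python scripts to look and compute and a tool call to move; the robot and the scene stay as the last step left them, time stands still between calls to the robot, and variables do not carry over. Pictures are saved under pics/ and viewed, and the job is handed in when it is done.

Besides the shell and the picture viewer there is one more tool, called after "Request:" by a JSON object that holds its "op" and its "data". arm_command: Moves the arm, as the interface text tells. Its arguments: {"type":"object","properties":{"rows":{"type":"array"},"jaw":{"type":"number"},"squeeze":{"type":"number"}},"required":["rows"]}

```bash
ls; mkdir -p pics; python3 - <<'E'
from workcell import env, vision
import cv2
print(env.sense(), env.tcp_to_tips)
for n in ["side","top","wrist"]:
    p,d=vision.read_camera(n); cv2.imwrite(f"pics/{n}0.png",p[:,:,::-1])
    print(n,vision.get_calibration(n))
E
```

```text
pics
{'time_s': 0.0, 'joint_positions': array([ 1.03938619e+00,  3.14005882e-01,  4.49645431e-02,  1.30361217e+00,
       -2.35506864e-05,  1.43120847e+00]), 'qvel': array([-0.00029504,  0.00035081,  0.00012043,  0.00060787, -0.00076182,
        0.00098867]), 'joint_efforts': array([-2.72977588e-03, -4.80629396e+01,  2.98530596e+01,  1.94814656e-02,
       -2.09617524e-04, -3.31734896e-05]), 'position': array([0.21947745, 0.53124287, 0.40379956]), 'eef_rot': array([-1.37031395, -0.91465767,  0.91739642]), 'contact_force': array([-0.58786637, -0.10147405, -0.00195966]), 'torque': array([ 0.0584153 , -0.02480292,  0.01997183]), 'opening': 1.0001790212582728} 0.1734
side {'K': array([[507.05797001,   0.        , 314.15613625],
       [  0.        , 507.05797001, 200.48468737],
       [  0.        ,   0.        ,   1.        ]]), 'k1': -0.15161336572626244, 'eye': array([-0.23672824, -0.74268556,  0.92249321]), 'orientation': array([ 0.87671077, -0.33886878, -0.73729513])}
top {'K': array([[361.36204113,   0.        , 329.54825919],
       [  0.        , 361.36204113, 199.21105362],
       [  0.        ,   0.        ,   1.        ]]), 'k1': -0.038480489627337335, 'eye': array([0.38071828, 0.01295199, 1.05089626]), 'orientation': array([ 0.12324966, -0.10196011, -1.57118803])}
wrist {'K': array([[311.27965759,   0.        , 318.80982272],
       [  0.        , 311.27965759, 194.08556319],
       [  0.        ,   0.        ,   1.        ]]), 'k1': -0.03417980331685004, 'eye': array([0.14997241, 0.55916436, 0.37349918]), 'orientation': array([-0.26165245, -0.1743502 ,  1.17070554])}
```

View pics/side0.png

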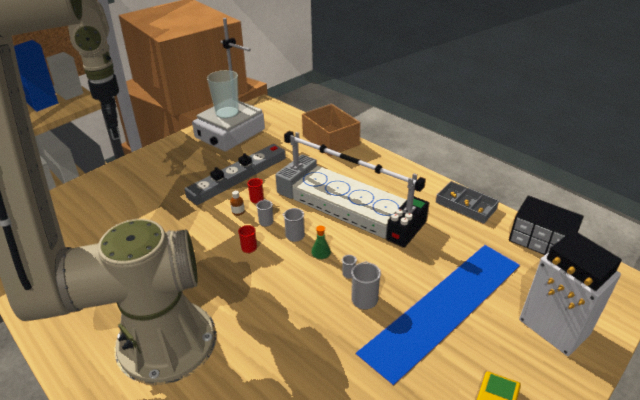

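View pics/top0.png

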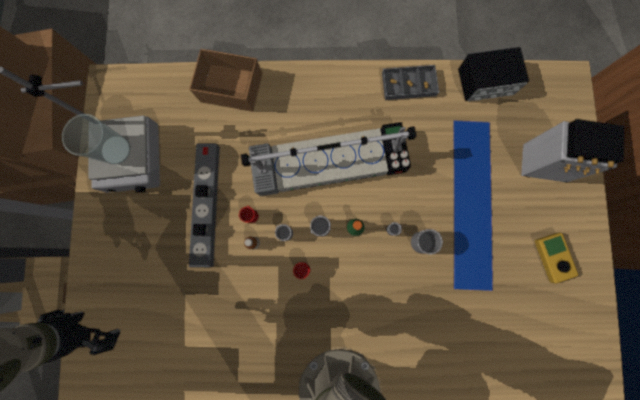

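View pics/wrist0.png

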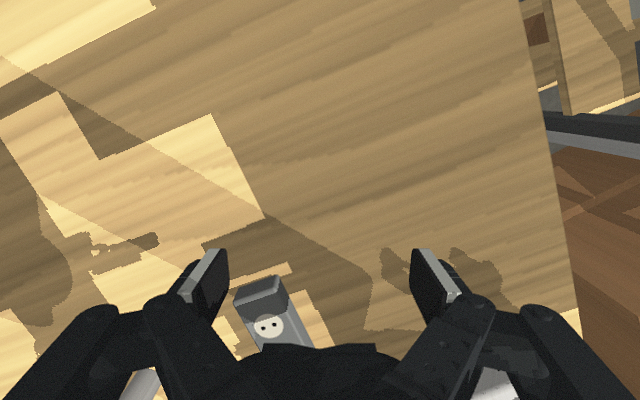

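```bash
cat > h.py <<'E'
import numpy as np, cv2
from scipy.spatial.transform import Rotation as R
from workcell import env, vision, models
def cam(n):
    c=vision.get_calibration(n); return c, R.from_rotvec(c['orientation']).as_matrix(), np.array(c['eye'])
def toworld(n,p):   # camera coords -> world
    c,M,e=cam(n); return M@np.asarray(p)+e
def ray(n,uv):
    c,M,e=cam(n); K=c['K']; dd=np.array([c['k1'],0,0,0.])
    q=cv2.undistortPoints(np.array(uv,float).reshape(-1,1,2),K,dd)[:,0]
    return q
def unproj(n,uv,z):  # depth-> world
    c,M,e=cam(n); q=ray(n,uv); z=np.asarray(z).reshape(-1,1)
    return np.hstack([q[:,:1]*z,-q[:,1:]*z,-z])@M.T+e
def proj(n,P):
    c,M,e=cam(n); q=(np.atleast_2d(P)-e)@M
    s=np.stack([q[:,0]/-q[:,2],-q[:,1]/-q[:,2]],1)   # right, down
    r2=(s**2).sum(1,keepdims=True); s=s*(1+c['k1']*r2)
    return s*[c['K'][0,0],c['K'][1,1]]+c['K'][:2,2]
def onplane(n,uv,h):
    c,M,e=cam(n); q=ray(n,uv); d=np.hstack([q,-np.ones((len(q),1))]); d[:,1]*=-1
    d=d@M.T; t=(h-e[2])/d[:,2]; return e+t[:,None]*d
def cloud(n,depth,mask):
    v,u=np.nonzero(mask&(depth>0)); return unproj(n,np.stack([u,v],1),depth[v,u])
def tool():
    s=env.sense(); M=R.from_rotvec(s['eef_rot']).as_matrix(); return np.array(s['position']),M,s
E
python3 - <<'E'
from h import *
np.set_printoptions(precision=4,suppress=True)
p,M,s=tool(); print(p);print(M)
for n in ["top","side"]:
    pic,d=vision.read_camera(n)
    for l in ["beaker_25","beaker_50","beaker_100","beaker_250","bar","stirrer","control_box","mat","brown_bottle","flask"]:
        for r in models.mark_of(l,n): 
            w=toworld(n,r['position']); print(n,l,round(r['confidence'],2),w,proj(n,w).round())
print(tool()[2]['time_s'])
E
```

```text
[0.2195 0.5313 0.404 ]
[[ 0.3818 -0.0007 -0.9242]
 [ 0.9242 -0.0012  0.3818]
 [-0.0014 -1.      0.0002]]
top beaker_25 0.86 [ 0.4484  0.0572 -0.0021] [[319. 228.]]
top beaker_25 0.72 [ 0.4405 -0.151   0.0029] [[391. 230.]]
top beaker_25 0.7 [ 0.4063 -0.234   0.0004] [[420. 242.]]
top beaker_25 0.52 [ 0.4867  0.2591 -0.0013] [[251. 215.]]
top beaker_25 0.52 [ 0.4473 -0.0487  0.0018] [[356. 228.]]
top beaker_25 0.48 [ 0.3338  0.1073 -0.0028] [[302. 268.]]
top beaker_50 0.86 [ 0.4484  0.0572 -0.0021] [[319. 228.]]
top beaker_50 0.72 [ 0.4405 -0.151   0.0029] [[391. 230.]]
top beaker_50 0.7 [ 0.4063 -0.234   0.0004] [[420. 242.]]
top beaker_50 0.52 [ 0.4867  0.2591 -0.0013] [[251. 215.]]
top beaker_50 0.52 [ 0.4473 -0.0487  0.0018] [[356. 228.]]
top beaker_50 0.48 [ 0.3338  0.1073 -0.0028] [[302. 268.]]
top beaker_100 0.86 [ 0.4484  0.0572 -0.0021] [[319. 228.]]
top beaker_100 0.72 [ 0.4405 -0.151   0.0029] [[391. 230.]]
top beaker_100 0.7 [ 0.4063 -0.234   0.0004] [[420. 242.]]
top beaker_100 0.52 [ 0.4867  0.2591 -0.0013] [[251. 215.]]
top beaker_100 0.52 [ 0.4473 -0.0487  0.0018] [[35
[... 1805 characters left out ...]
]
side beaker_250 0.96 [0.4492 0.0527 0.0022] [[294. 235.]]
side beaker_250 0.91 [0.4325 0.1532 0.0005] [[266. 222.]]
side beaker_250 0.83 [0.4822 0.2578 0.0051] [[256. 198.]]
side beaker_250 0.7 [0.3299 0.1001 0.005 ] [[250. 247.]]
side beaker_250 0.64 [ 0.4078 -0.2401  0.0014] [[365. 299.]]
side beaker_250 0.48 [ 0.442  -0.1557  0.0008] [[349. 274.]]
side bar 0.84 [0.6375 0.03   0.1717] [[347. 159.]]
side stirrer 0.61 [ 0.6417  0.028  -0.0004] [[348. 208.]]
side control_box 0.79 [ 0.6746 -0.1617  0.0032] [[407. 231.]]
side mat 0.98 [ 0.5248 -0.3947  0.0013] [[447. 305.]]
side brown_bottle 0.59 [0.4002 0.2464 0.0024] [[237. 212.]]
side flask 0.84 [ 0.4491 -0.0496  0.0051] [[321. 252.]]
1.25
```

```bash
cat > m.py <<'E'
from h import *
from scipy.optimize import least_squares
np.set_printoptions(precision=4,suppress=True)
B={"25":((.441,-.153),.017,.05),"50":((.4325,.1532),.0215,.061),"100":((.449,.055),.0265,.074),"250":((.407,-.237),.032,.092)}
if __name__=="__main__":
  for n in ["top","side"]:
    pic,d=vision.read_camera(n)
    W=np.full(d.shape+(3,),np.nan); v,u=np.nonzero(d>0); W[v,u]=unproj(n,np.stack([u,v],1),d[v,u])
    np.save(f"W_{n}.npy",W); cv2.imwrite(f"pics/{n}_m.png",pic[:,:,::-1])
    bench=W[(abs(W[...,0]-.38)<.01)&(abs(W[...,1]-0)<.03)]; print(n,"bench z",np.median(bench[:,2]))
    for k,(c,r,h) in B.items():
        P=W[(np.hypot(W[...,0]-c[0],W[...,1]-c[1])<r+.012)&(W[...,2]>h*.4)]
        f=lambda x:np.hypot(P[:,0]-x[0],P[:,1]-x[1])-r
        s=least_squares(f,c,loss='soft_l1',f_scale=.002)
        top=P[P[:,2]>h-.008]; s2=least_squares(lambda x:np.hypot(top[:,0]-x[0],top[:,1]-x[1])-(r-.001),c,loss='soft_l1',f_scale=.002)
        print(n,k,len(P),s.x,"rim",len(top),s2.x,"zmax",np.percentile(P[:,2],98))
    m=models.silhouettes("bar",n)[0]['mask']; P=W[m&np.isfinite(W[...,0])]; P=P[(P[:,2]>.15)&(P[:,2]<.2)]
    a=np.cov(P[:,:2].T); w,V=np.linalg.eigh(a); t=V[:,1]*np.sign(V[1,1]); c=P.mean(0); q=(P[:,:2]-c[:2])@t
    print("bar",len(P),t,np.degrees(np.arctan2(-t[0],t[1])),q.min(),q.max(), "mid",c[:2]+t*(q.min()+q.max())/2, "z",np.median(P[:,2]),np.percentile(P[:,2],[2,98]))
    m=models.silhouettes("mat",n)[0]['mask']; P=W[m&np.isfinite(W[...,0])]; P=P[abs(P[:,2])<.015]; 
    print("mat",cv2.minAreaRect(P[:,:2].astype(np.float32)*1000),np.median(P[:,2]))
E
python3 m.py
```

```text
top bench z -0.0002019935746825352
top 25 88 [ 0.4416 -0.1521] rim 60 [ 0.4418 -0.1528] zmax 0.05338963219042043
top 50 110 [0.4319 0.1539] rim 70 [0.4321 0.1547] zmax 0.06503126057202228
top 100 123 [0.4485 0.052 ] rim 90 [0.4492 0.0524] zmax 0.07821404341617776
top 250 314 [ 0.405  -0.2366] rim 129 [ 0.4054 -0.2373] zmax 0.09551177006708535
bar 1014 [-0.1585  0.9874] 9.117382720815348 -0.2223785312716314 0.21866273086407834 mid [0.6411 0.0267] z 0.1754363402125112 [0.1664 0.1858]
mat ((523.43701171875, -392.0362548828125), (118.94922637939453, 505.90106201171875), 86.99760437011719) 0.003528983595183721
side bench z 0.000803394637338195
side 25 215 [ 0.4418 -0.1559] rim 98 [ 0.4417 -0.1557] zmax 0.05383369476926208
side 50 289 [0.4322 0.1523] rim 114 [0.4319 0.1518] zmax 0.06537946544820014
side 100 467 [0.4494 0.0501] rim 150 [0.4486 0.0495] zmax 0.07812788674727313
side 250 901 [ 0.4036 -0.2383] rim 224 [ 0.4035 -0.2386] zmax 0.09486641054823453
bar 717 [-0.1587  0.9873] 9.12906146852424 -0.19574800300547568 0.24433392370804274 mid [0.638  0.0236] z 0.17551890348061083 [0.163  0.1867]
mat ((520.0680541992188, -391.5429992675781), (114.49614715576172, 502.58404541015625), 87.4592056274414) 0.005233284505524738
```

```bash
python3 - <<'E'
import cv2
a=cv2.imread('pics/side0.png'); cv2.imwrite('pics/sc.png',cv2.resize(a[110:320,180:440],None,fx=3,fy=2.8,interpolation=cv2.INTER_CUBIC)[:588])
a=cv2.imread('pics/top0.png'); cv2.imwrite('pics/tc.png',cv2.resize(a[110:300,230:500],None,fx=2.9,fy=2.9,interpolation=cv2.INTER_CUBIC))
E
```

```text
(no output)
```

View pics/sc.png

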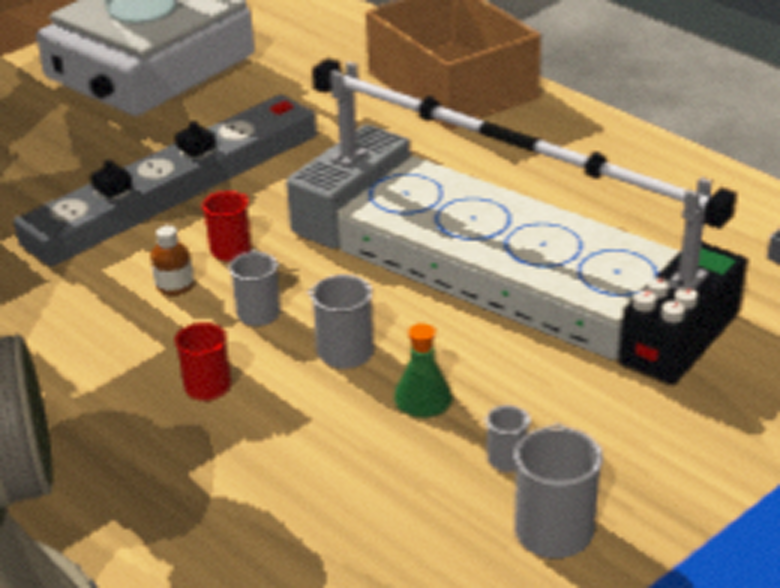

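View pics/tc.png

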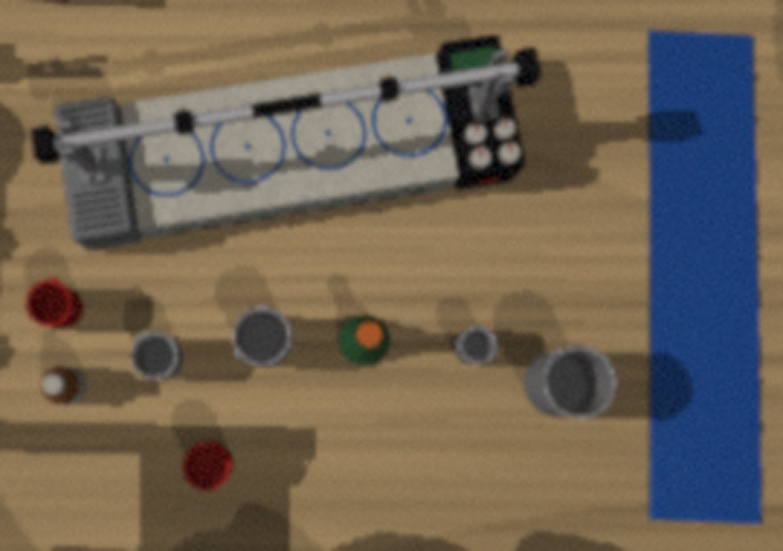

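```bash
python3 - <<'E'
from h import *
from scipy.optimize import least_squares
np.set_printoptions(precision=4,suppress=True)
for n in ["top","side"]:
    a=cv2.imread(f'pics/{n}0.png').astype(int); b,g,r=a[...,0],a[...,1],a[...,2]
    m=(b-r>25)
    v,u=np.nonzero(m); P=onplane(n,np.stack([u,v],1),.055)[:,:2]
    a0=np.radians(9.1); t0=np.array([-np.sin(a0),np.cos(a0)]); c0=np.array([.641,.029])
    q=P-c0; P=P[(abs(q@t0)<.165)&(abs(q@[t0[1],-t0[0]])<.06)]
    def f(x):
        t=np.array([-np.sin(x[2]),np.cos(x[2])]); C=np.array([x[:2]+t*k for k in(-.12,-.04,.04,.12)])
        D=abs(np.linalg.norm(P[:,None]-C[None],axis=2)-.0365); return D.min(1)
    s=least_squares(f,[*c0,a0],loss='soft_l1',f_scale=.002)
    print(n,len(P),s.x[:2],np.degrees(s.x[2]),np.abs(s.fun).mean())
    t=np.array([-np.sin(s.x[2]),np.cos(s.x[2])])
    for k in(-.12,-.04,.04,.12): print(k,s.x[:2]+t*k, proj(n,np.r_[s.x[:2]+t*k,.055]))
E
```

```text
top 122 [0.6442 0.0279] 9.014748335686535 0.00158548792943557
-0.12 [ 0.663  -0.0906] [[370.6241 150.7417]]
-0.04 [ 0.6504 -0.0116] [[342.8197 155.1753]]
0.04 [0.6379 0.0674] [[314.9501 159.6391]]
0.12 [0.6254 0.1464] [[287.0545 164.1267]]
side 248 [0.6442 0.0283] 9.120861682126073 0.0024235910464062535
-0.12 [ 0.6632 -0.0902] [[385.2922 206.715 ]]
-0.04 [ 0.6505 -0.0112] [[360.6677 196.875 ]]
0.04 [0.6378 0.0678] [[337.2229 187.5237]]
0.12 [0.6251 0.1468] [[314.9249 178.6453]]
```

```bash
cat > plan.py <<'E'
# python3 plan.py x y z heading_deg nrows [gripped]: world goal of GRASP POINT (TCP-0.155), tool heading of x axis
import sys
from h import *
def plan(g,hd,n):
    p,M,s=tool(); h0=np.degrees(np.arctan2(M[1,0],M[0,0])); 
    dh=(hd-h0+180)%360-180
    d=(np.array(g)+[0,0,.155]-p)*1000
    print("t %.2f grasp pt"%s['time_s'],(p-[0,0,.155]).round(4),"head %.1f"%h0,"F",np.round(s['contact_force'],1),"open %.1f mm"%(s['opening']*85.4),"q6 %.2f"%s['joint_positions'][5],"tilt",M[:,1].round(3),"dpos",d.round(1),"dh %.1f"%dh)
    rows=[];acc=np.zeros(3);Mc=M.copy();tw=round(-dh/n,1)
    for i in range(n):
        want=d*(i+1)/n; r=np.round(Mc.T@(want-acc),0 if i<n-1 else 1); acc+=Mc@r
        rows.append([*map(float,r),tw]); Mc=Mc@R.from_euler('y',tw,degrees=True).as_matrix()
    for i in range(0,n,10): print([[x if x%1 else int(x) for x in q] for q in rows[i:i+10]])
if __name__=="__main__":
    a=list(map(float,sys.argv[1:])); plan(a[:3],a[3],int(a[4]))
E
python3 plan.py .6442 .0281 .27 9.07 20
```

```text
t 1.55 grasp pt [0.2196 0.5315 0.2497] head 67.6 F [-0.1  0.1  0.5] open 85.4 mm q6 1.43 tilt [ 0.  0. -1.] dpos [ 424.6 -503.4   20.3] dh -58.5
[[-15, -1, -29, np.float64(2.9)], [-14, -1, -30, np.float64(2.9)], [-12, -1, -31, np.float64(2.9)], [-10, -1, -31, np.float64(2.9)], [-9, -1, -32, np.float64(2.9)], [-8, -1, -32, np.float64(2.9)], [-6, -1, -32, np.float64(2.9)], [-4, -1, -33, np.float64(2.9)], [-2, -1, -33, np.float64(2.9)], [-1, -1, -33, np.float64(2.9)]]
[[1, -1, -33, np.float64(2.9)], [3, -1, -32, np.float64(2.9)], [4, -1, -33, np.float64(2.9)], [6, -1, -32, np.float64(2.9)], [7, -1, -32, np.float64(2.9)], [10, -1, -32, np.float64(2.9)], [10, -1, -31, np.float64(2.9)], [13, -1, -31, np.float64(2.9)], [13, -1, -30, np.float64(2.9)], [15.6, -1.3, -28.9, np.float64(2.9)]]
```

Request:
{"op": "arm_command", "data": {"rows": [[-15,-1,-29,2.9],[-14,-1,-30,2.9],[-12,-1,-31,2.9],[-10,-1,-31,2.9],[-9,-1,-32,2.9],[-8,-1,-32,2.9],[-6,-1,-32,2.9],[-4,-1,-33,2.9],[-2,-1,-33,2.9],[-1,-1,-33,2.9]], "jaw": 85, "squeeze": 40}}

```text
time_s: 2.8
position: [0.4326, 0.2784, 0.4149]
eef_rot: [-1.506, -0.526, 0.525]
contact_force: [0.3, 0.3, -0.7]
opening: 0.997
```

Request:
{"op": "arm_command", "data": {"rows": [[1,-1,-33,2.9],[3,-1,-32,2.9],[4,-1,-33,2.9],[6,-1,-32,2.9],[7,-1,-32,2.9],[10,-1,-32,2.9],[10,-1,-31,2.9],[13,-1,-31,2.9],[13,-1,-30,2.9],[15.6,-1.3,-28.9,2.9]], "jaw": 40}}

```text
time_s: 4.05
position: [0.6448, 0.0271, 0.425]
eef_rot: [-1.567, -0.13, 0.129]
contact_force: [0.5, -0.1, -0.7]
opening: 0.47
```

```bash
python3 plan.py .6442 .0281 .17 9.07 10; python3 - <<'E'
from h import *
p,d=vision.read_camera("wrist"); cv2.imwrite("pics/w1.png",p[:,:,::-1])
for h in (-.03,0,.03): print(proj("wrist",[.6442-np.sin(.158)*h,.0281+np.cos(.158)*h,.17]))
for r in models.mark_of("bar","wrist"): print(r['confidence'],toworld("wrist",r['position']))
for r in models.mark_of("stirrer","wrist"): print(r['confidence'],toworld("wrist",r['position']))
E
```

```text
t 4.05 grasp pt [0.6448 0.0271 0.27  ] head 9.5 F [ 0.5 -0.1 -0.7] open 40.1 mm q6 1.32 tilt [ 0.  0. -1.] dpos [  -0.6    1.  -100. ] dh -0.4
[[0, 10, 0, 0], [0, 10, 0, 0], [0, 10, 0, 0], [0, 10, 0, 0], [0, 10, 1, 0], [0, 10, 0, 0], [0, 10, 0, 0], [0, 10, 0, 0], [0, 10, 0, 0], [-0.4, 10, 0.1, 0]]
[[316.12251411 231.76946099]]
[[316.14336908 195.11226555]]
[[316.16868988 155.58758321]]
0.58 [0.64177484 0.02481869 0.17157518]
0.71 [0.63868316 0.02383586 0.00502405]
```

View pics/w1.png

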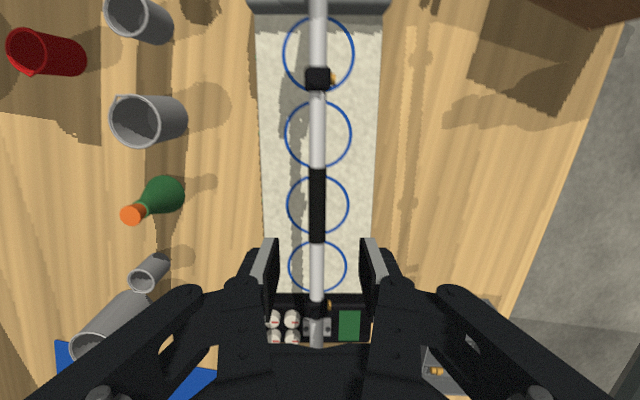

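```bash
python3 - <<'E'
from h import *
from scipy.optimize import least_squares
np.set_printoptions(precision=4,suppress=True)
a=cv2.imread('pics/w1.png').astype(int); b,g,r=a[...,0],a[...,1],a[...,2]
m=(b-r>25); m[300:]=0
n="wrist"
v,u=np.nonzero(m); P=onplane(n,np.stack([u,v],1),.055)[:,:2]
a0=np.radians(9.1); t0=np.array([-np.sin(a0),np.cos(a0)]); c0=np.array([.644,.028])
q=P-c0; P=P[(abs(q@t0)<.165)&(abs(q@[t0[1],-t0[0]])<.06)]
def f(x):
    t=np.array([-np.sin(x[2]),np.cos(x[2])]); C=np.array([x[:2]+t*k for k in(-.12,-.04,.04,.12)])
    return abs(np.linalg.norm(P[:,None]-C[None],axis=2)-.0365).min(1)
s=least_squares(f,[*c0,a0],loss='soft_l1',f_scale=.002); print(s.x[:2],np.degrees(s.x[2]),abs(s.fun).mean())
dark=(a.max(2)<60)
for col in (312,317,322): print(col,[i for i in range(140,270) if dark[i,col]][:1],[i for i in range(140,270) if dark[i,col]][-1:])
# rod edges/sleeve on plane .17
for uv in [(317,168),(317,242),(317,60),(318,82)]: 
    w=onplane(n,[uv],.17)[0]; print(uv,w,(w[:2]-[.6442,.0281])@t0,(w[:2]-[.6442,.0281])@[t0[1],-t0[0]])
# sleeve in top and side
for n in("top","side"):
    a=cv2.imread(f'pics/{n}0.png').max(2)
    t=np.linspace(-.06,.06,49); px=proj(n,np.stack([.6442-np.sin(a0)*t,.0281+np.cos(a0)*t,np.full(49,.17)],1))
    print(n,[(int(round(x*1000)),int(a[int(round(q[1])),int(round(q[0]))])) for x,q in zip(t,px)])
E
```

```text
[0.6431 0.0237] 9.10335271107692 0.001368801737848819
312 [169] [242]
317 [170] [242]
322 [169] [242]
(317, 168) [0.6388 0.0519 0.17  ] 0.02433338127784237 -0.0016012235834128206
(317, 242) [ 0.6485 -0.0069  0.17  ] -0.03519602356267773 -0.0013090066932852514
(317, 60) [0.6268 0.1246 0.17  ] 0.09800339293211285 -0.0019713435325632543
(318, 82) [0.6297 0.1109 0.17  ] 0.08402852964548732 -0.0012202683834045141
top [(-60, 151), (-57, 148), (-55, 149), (-52, 148), (-50, 148), (-48, 150), (-45, 150), (-42, 149), (-40, 150), (-38, 152), (-35, 150), (-32, 137), (-30, 90), (-27, 39), (-25, 22), (-22, 24), (-20, 20), (-17, 20), (-15, 22), (-12, 13), (-10, 17), (-8, 20), (-5, 30), (-2, 18), (0, 18), (3, 25), (5, 18), (8, 21), (10, 24), (12, 25), (15, 12), (18, 18), (20, 16), (23, 21), (25, 30), (28, 70), (30, 132), (32, 150), (35, 148), (38, 148), (40, 150), (43, 148), (45, 150), (48, 152), (50, 149), (53, 149), (55, 150), (58, 148), (60, 149)]
side [(-60, 198), (-57, 198), (-55, 185), (-52, 207), (-50, 195), (-48, 181), (-45, 214), (-42, 204), (-40, 192), (-38, 175), (-35, 212), (-32, 200), (-30, 169), (-27, 109), (-25, 38), (-22, 38), (-20, 19), (-17, 23), (-15, 20), (-12, 24), (-10, 24), (-8, 25), (-5, 22), (-2, 19), (0, 30), (3, 22), (5, 21), (8, 21), (10, 27), (12, 22), (15, 25), (18, 24), (20, 24), (23, 19), (25, 20), (28, 28), (30, 54), (32, 54), (35, 132), (38, 201), (40, 192), (43, 192), (45, 212), (48, 201), (50, 186), (53, 186), (55, 210), (58, 198), (60, 198)]
```

Request:
{"op": "arm_command", "data": {"rows": [[-0.5,10,0.5,0.2],[-0.5,10,0.5,0.2],[0,10,0,0],[0,10,0,0],[0,10,0,0],[0,10,0,0],[0,10,0,0],[0,10,0,0],[0,10,0,0],[0,10,0,0]]}}

```text
time_s: 5.45
position: [0.6431, 0.0288, 0.3243]
eef_rot: [-1.567, -0.126, 0.125]
contact_force: [-0.4, -0.8, 0.2]
opening: 0.47
```

```bash
python3 plan.py .6440 .027 .17 9.07 1; python3 - <<'E'
from h import *
p,d=vision.read_camera("wrist"); cv2.imwrite("pics/w2.png",p[:,:,::-1])
E
```

```text
t 5.45 grasp pt [0.6431 0.0288 0.1693] head 9.2 F [-0.4 -0.8  0.2] open 40.1 mm q6 1.33 tilt [ 0.  0. -1.] dpos [ 0.9 -1.8  0.7] dh -0.1
[[0.6, -0.7, -2, np.float64(0.1)]]
```

View pics/w2.png

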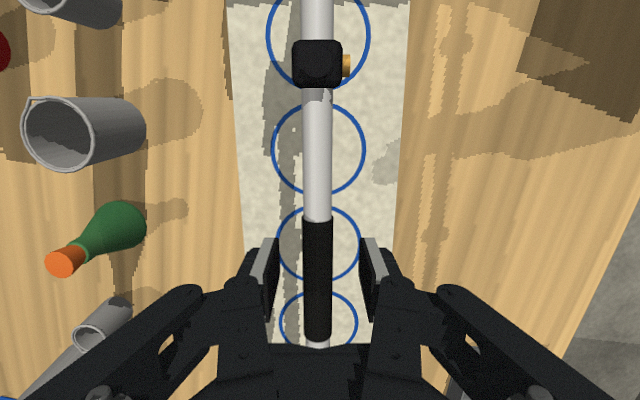

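```bash
python3 - <<'E'
from h import *
p,M,s=tool(); g=p-[0,0,.155]; t0=np.array([-np.sin(.1583),np.cos(.1583)])
for uv in [(317,218),(317,340)]:
    w=onplane("wrist",[uv],.17)[0]; print((w-g)[:2]@t0*1000)
print(proj("wrist",g))
E
```

```text
26.37047177859459
-36.854254517023016
[[320.72031453 270.5617428 ]]
```

Request:
{"op": "arm_command", "data": {"rows": [[0,-1,-3,0],[0,0,0,0],[0,0,0,0],[0,0,0,0],[0,0,0,0],[0,0,0,0],[0,0,0,0],[0,0,0,0],[0,0,0,0],[0,0,0,0]], "jaw": 0, "squeeze": 60}}

```text
time_s: 6.75
position: [0.6437, 0.0257, 0.3264]
eef_rot: [-1.568, -0.126, 0.125]
contact_force: [0.7, -3.0, 5.2]
opening: 0.137
```

Request:
{"op": "arm_command", "data": {"rows": [[0,-2,0,0],[0,-4,0,0],[0,-6,0,0],[0,-8,0,0],[0,-10,0,0],[0,-10,0,0],[0,-10,0,0],[0,-10,0,0],[0,-10,0,0],[0,-10,0,0]]}}

```text
time_s: 8.0
position: [0.6435, 0.0259, 0.4067]
eef_rot: [-1.567, -0.125, 0.125]
contact_force: [-0.7, -0.4, -3.0]
opening: 0.133
```

```bash
python3 - <<'E'
from h import *
p,M,s=tool(); print(p,s['contact_force'],s['torque'],s['opening']*85.4)
for n in("side","wrist"):
    p,d=vision.read_camera(n); cv2.imwrite(f"pics/{n}3.png",p[:,:,::-1])
E
```

```text
[0.6435177  0.02588325 0.40667504] [-0.70744004 -0.36413571 -3.00031681] [-0.05746368 -0.01312469 -0.01240159] 11.375348282644389
```

View pics/side3.png

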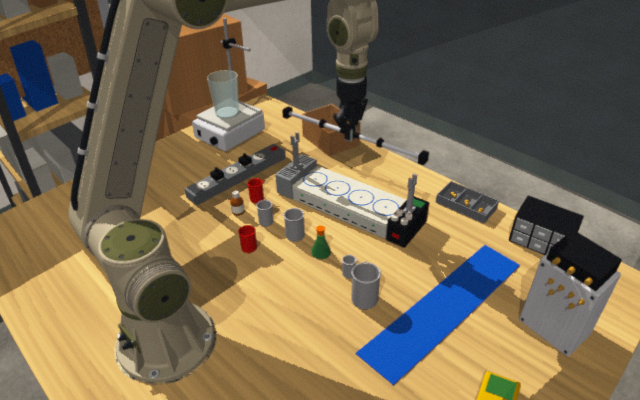

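View pics/wrist3.png

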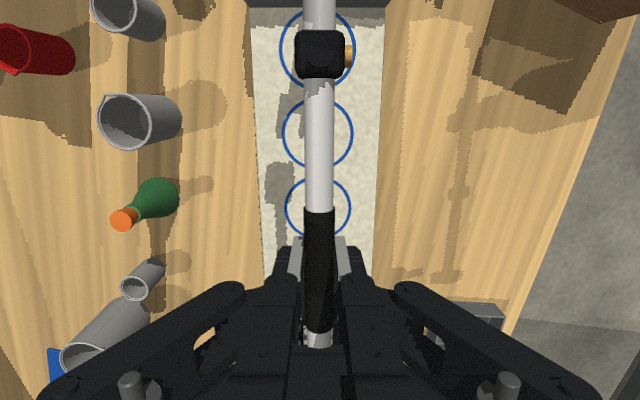

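```bash
python3 - <<'E'
import numpy as np
from h import *
np.set_printoptions(precision=4,suppress=True)
W=np.load('W_top.npy')
for c in [(490,75),(570,150),(600,145)]: print(W[c[1],c[0]])
r=W[(W[...,1]<-.2)&(W[...,0]>.2)&(W[...,1]>-.5)]; print(r[:,2].max())
# mat edges by colour on plane z=.004
for n in("top","side"):
    a=cv2.imread(f'pics/{n}0.png').astype(int); m=(a[...,0]-a[...,2]>60)
    k,l,st,ce=cv2.connectedComponentsWithStats(m.astype(np.uint8)); i=1+np.argmax(st[1:,4]) if n=="top" else 1+np.argmax(st[1:,4])
    print(n,st[i],ce[i]); v,u=np.nonzero(l==i); P=onplane(n,np.stack([u,v],1),.004)[:,:2]
    print(cv2.minAreaRect((P*1000).astype(np.float32)))
    # centre & line fit
    x0=P[:,0]; b=np.linspace(.33,.72,14); mid=[];
    for q in b:
        s=P[abs(x0-q)<.006]; mid.append((s[:,1].min()+s[:,1].max())/2)
    f=np.polyfit(b,mid,1); print("line",f,np.degrees(np.arctan(f[0])),"y at .522",np.polyval(f,.522))
E
python3 plan.py .522 -.392 .25 87.3 20 | sed 's/np.float64(\([-0-9.]*\))/\1/g'
```

```text
[ 0.8747 -0.4318  0.0898]
[ 0.6187 -0.5553  0.2145]
[ 0.6251 -0.6156  0.2352]
0.09917652194299986
top [ 454  121   38  169 5613] [472.9029 206.2248]
((520.6273803710938, -391.1579284667969), (104.9405288696289, 493.9792785644531), 87.48251342773438)
line [-0.0355 -0.374 ] -2.0319190644657934 y at .522 -0.39249630917974215
side [ 356  245  163  140 7505] [436.0109 314.2774]
((520.3464965820312, -392.4493408203125), (109.30965423583984, 500.1669921875), 87.22677612304688)
line [-0.047  -0.3682] -2.693080786314075 y at .522 -0.3927702829472368
t 8.10 grasp pt [0.6438 0.0259 0.2526] head 9.2 F [ 0.2 -0.1 -2.1] open 11.5 mm q6 1.33 tilt [ 0.002 -0.    -1.   ] dpos [-121.8 -417.9   -2.6] dh 78.1
[[-9, 0, -20, -3.9], [-11, 0, -19, -3.9], [-12, 0, -18, -3.9], [-13, 0, -17, -3.9], [-14, 1, -17, -3.9], [-16, 0, -15, -3.9], [-16, 0, -14, -3.9], [-17, 0, -14, -3.9], [-18, 0, -12, -3.9], [-19, 0, -10, -3.9]]
[[-20, 0, -10, -3.9], [-20, 0, -8, -3.9], [-21, 1, -6, -3.9], [-21, 0, -6, -3.9], [-21, 0, -3, -3.9], [-22, 0, -3, -3.9], [-22, 0, 0, -3.9], [-22, 0, 0, -3.9], [-21, 0, 2, -3.9], [-21.7, 0.4, 3.9, -3.9]]
```

Request:
{"op": "arm_command", "data": {"rows": [[-9,0,-20,-3.9],[-11,0,-19,-3.9],[-12,0,-18,-3.9],[-13,0,-17,-3.9],[-14,1,-17,-3.9],[-16,0,-15,-3.9],[-16,0,-14,-3.9],[-17,0,-14,-3.9],[-18,0,-12,-3.9],[-19,0,-10,-3.9]]}}

```text
time_s: 9.35
position: [0.5824, -0.1833, 0.4046]
eef_rot: [-1.468, -0.658, 0.658]
contact_force: [0.6, 0.3, -2.0]
opening: 0.137
```

Request:
{"op": "arm_command", "data": {"rows": [[-20,0,-10,-3.9],[-20,0,-8,-3.9],[-21,1,-6,-3.9],[-21,0,-6,-3.9],[-21,0,-3,-3.9],[-22,0,-3,-3.9],[-22,0,0,-3.9],[-22,0,0,-3.9],[-21,0,2,-3.9],[-21.7,0,3.9,-3.9]]}}

```text
time_s: 10.6
position: [0.5215, -0.3926, 0.4035]
eef_rot: [-1.23, -1.174, 1.174]
contact_force: [0.0, 0.7, -3.0]
opening: 0.142
```

```bash
python3 - <<'E'
from h import *
for n in("side","top"):
    p,d=vision.read_camera(n); cv2.imwrite(f"pics/{n}4.png",p[:,:,::-1])
    m=[r for r in models.silhouettes("bar",n)]; 
    for r in models.mark_of("bar",n): print(r['confidence'],toworld(n,r['position']))
    if m:
        P=cloud(n,d,m[0]['mask']); print(len(P)); P=P[(P[:,2]>.2)&(P[:,2]<.3)]
        f=np.polyfit(P[:,0],P[:,1],1); g=np.polyfit(P[:,0],P[:,2],1); print("ang",np.degrees(np.arctan(f[0])),"tilt",np.degrees(np.arctan(g[0])),P[:,0].min(),P[:,0].max(),np.median(P[:,2]),"y at .5205",np.polyval(f,.5205))
E
python3 plan.py .5205 -.392 .22 87.5 10 | sed 's/np.float64(\([-0-9.]*\))/\1/g'
```

```text
0.97 [ 0.5195151  -0.38589598  0.24944022]
0.6 [0.64239012 0.02904577 0.00172579]
1217
ang -2.5478512511866858 tilt -0.0557872481164148 0.2981989089796079 0.7431076365589641 0.2533746236046035 y at .5205 -0.39388988224919536
0.74 [ 0.52077627 -0.38651032  0.24254376]
0.65 [ 0.44699391  0.05316371 -0.00169211]
875
ang -2.8521661571811694 tilt 0.2201473864507771 0.3946451190335408 0.741685316643293 0.25160065529131115 y at .5205 -0.3875899442697706
t 10.90 grasp pt [ 0.5219 -0.3914  0.2488] head 87.1 F [-0.2  0.6 -2.5] open 11.6 mm q6 -0.72 tilt [-0.     0.001 -1.   ] dpos [ -1.4  -0.6 -28.8] dh 0.4
[[0, 3, 0, 0], [0, 3, 0, 0], [0, 3, 0, 0], [0, 3, 1, 0], [0, 2, 0, 0], [0, 3, 0, 0], [0, 3, 0, 0], [-1, 3, 0, 0], [0, 3, 0, 0], [0.3, 2.8, 0.4, 0]]
```

View pics/top4.png

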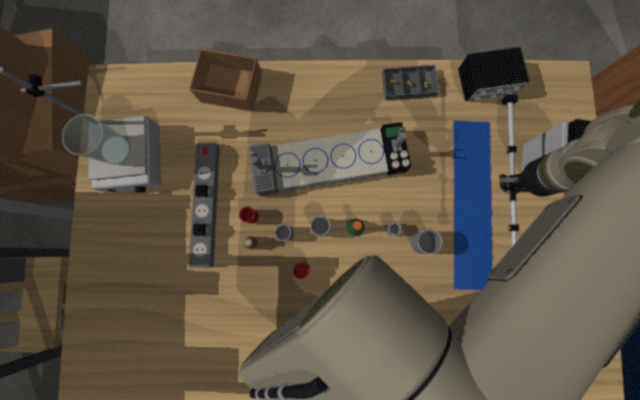

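View pics/side4.png

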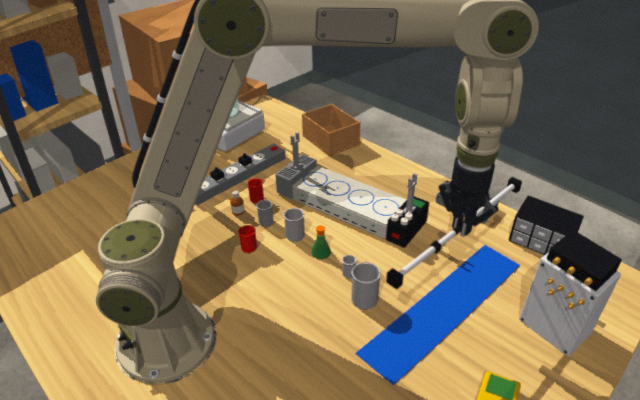

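```bash
python3 - <<'E'
from h import *
print(env.tcp_to_tips)
p,d=vision.read_camera("wrist"); cv2.imwrite("pics/w5.png",p[:,:,::-1])
E
```

```text
0.1734
```

View pics/w5.png

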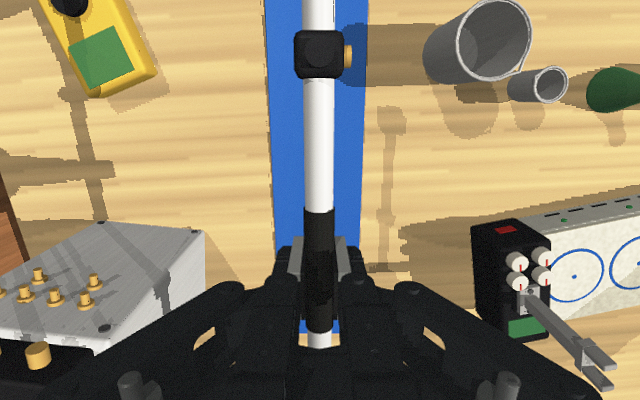

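Request:
{"op": "arm_command", "data": {"rows": [[0,25,-1,0],[0,25,0,0],[0,25,0,0],[0,25,0,0],[0,25,0,0],[0,25,0,0],[0,20,0,0],[0,15,0,0],[0,10,0,0],[0,10,0,0]]}}

```text
time_s: 12.2
position: [0.5231, -0.3921, 0.199]
eef_rot: [-1.233, -1.173, 1.173]
contact_force: [0.1, 0.1, -3.0]
opening: 0.136
```

```bash
cat > barchk.py <<'E'
from h import *
for n in("side","top"):
    p,d=vision.read_camera(n); cv2.imwrite(f"pics/{n}_bar.png",p[:,:,::-1])
    P=cloud(n,d,d>0); q=tool()[0][2]-.155
    P=P[(abs(P[:,1]+.392+.0454*(P[:,0]-.5205))<.02)&(P[:,0]>.28)&(P[:,0]<.77)&((P[:,0]<.46)|(P[:,0]>.6))&(P[:,2]>max(q-.02,.011))&(P[:,2]<q+.03)]
    f=np.polyfit(P[:,0],P[:,1],1); g=np.polyfit(P[:,0],P[:,2],1); print(n,len(P),"ang",np.degrees(np.arctan(f[0])),"tilt",np.degrees(np.arctan(g[0])),"x",P[:,0].min(),P[:,0].max(),"z",np.percentile(P[:,2],[5,50,95]),"y at .5205",np.polyval(f,.5205),"grasp z",q)
E
python3 barchk.py
```

```text
side 806 ang -2.8080509417917283 tilt -0.014548547542086664 x 0.29838946088004237 0.7447147796875163 z [0.03874163 0.04895514 0.05839063] y at .5205 -0.39312055717378575 grasp z 0.04248046695185059
top 464 ang -2.7016820978719123 tilt 0.235997249042076 x 0.3605309283931645 0.7439802897407848 z [0.03956706 0.04598868 0.05524101] y at .5205 -0.38674804123251505 grasp z 0.04300734725308469
```

View pics/side_bar.png

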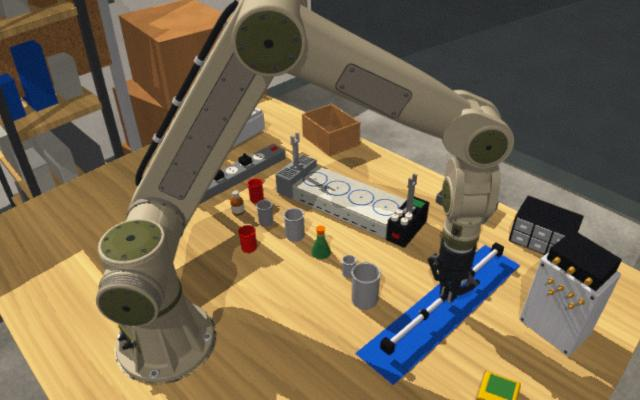

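Request:
{"op": "arm_command", "data": {"rows": [[0,3,-1,0],[0,3,0,0],[0,3,0,0],[0,3,0,0],[0,2,0,0],[0,2,0,0],[0,1,0,0],[0,1,0,0],[0,0,0,0],[0,0,0,0]]}}

```text
time_s: 13.55
position: [0.5238, -0.3921, 0.181]
eef_rot: [-1.232, -1.173, 1.172]
contact_force: [0.2, 0.4, -2.1]
opening: 0.137
```

```bash
python3 barchk.py; python3 plan.py .5205 -.392 .02 87.5 1
```

```text
side 794 ang -2.779944711919941 tilt -0.038662519957454296 x 0.29982551643128097 0.7444820188341194 z [0.02036218 0.03075169 0.04054839] y at .5205 -0.3930956307507912 grasp z 0.026068509603157347
top 458 ang -2.7033159400448104 tilt 0.4114723674035445 x 0.3547257566386972 0.7456034222790441 z [0.02312528 0.02919346 0.03812713] y at .5205 -0.3870183551535037 grasp z 0.02604753529862891
t 13.65 grasp pt [ 0.5238 -0.3921  0.026 ] head 87.2 F [-0.4  0.6 -2.9] open 11.5 mm q6 -0.72 tilt [ 0. -0. -1.] dpos [-3.3  0.1 -6. ] dh 0.3
[[-0.1, 6, 3.3, np.float64(-0.3)]]
```

Request:
{"op": "arm_command", "data": {"rows": [[0,1,1,0],[0,1,1,0],[0,1,0,0],[0,0.5,0,0],[0,0,0,0],[0,0,0,0],[0,0,0,0],[0,0,0,0],[0,0,0,0],[0,0,0,0]]}}

```text
time_s: 14.9
position: [0.5216, -0.3919, 0.1779]
eef_rot: [-1.232, -1.172, 1.173]
contact_force: [-2.7, 2.4, 5.5]
opening: 0.137
```

Request:
{"op": "arm_command", "data": {"rows": [[0,0,0,0],[0,0,0,0],[0,0,0,0],[0,0,0,0],[0,0,0,0],[0,0,0,0],[0,-1,0,0],[0,-1,0,0],[0,0,0,0],[0,0,0,0]], "jaw": 24}}

```text
time_s: 16.15
position: [0.5217, -0.392, 0.1795]
eef_rot: [-1.232, -1.173, 1.172]
contact_force: [-0.2, 0.2, -1.2]
opening: 0.279
```

```bash
python3 barchk.py; python3 plan.py .5205 -.392 .02 87.5 1;python3 - <<'E'
from h import *
p,d=vision.read_camera("wrist"); cv2.imwrite("pics/w6.png",p[:,:,::-1])
E
```

```text
side 761 ang -2.965069755871207 tilt -0.0176228149087041 x 0.2935465131914081 0.7409962663526074 z [0.01551132 0.02443951 0.03388748] y at .5205 -0.3929693823717278 grasp z 0.024383197509421806
top 481 ang -3.049839952374832 tilt 0.40964001743883516 x 0.3490138822714064 0.7417258583161255 z [0.01608562 0.0230335  0.03205073] y at .5205 -0.3871286195533525 grasp z 0.024419284194691693
t 16.25 grasp pt [ 0.5218 -0.392   0.0244] head 87.2 F [ 0.2  0.7 -1.3] open 23.8 mm q6 -0.72 tilt [ 0.  0. -1.] dpos [-1.3 -0.  -4.4] dh 0.3
[[-0.1, 4.4, 1.3, np.float64(-0.3)]]
```

View pics/w6.png

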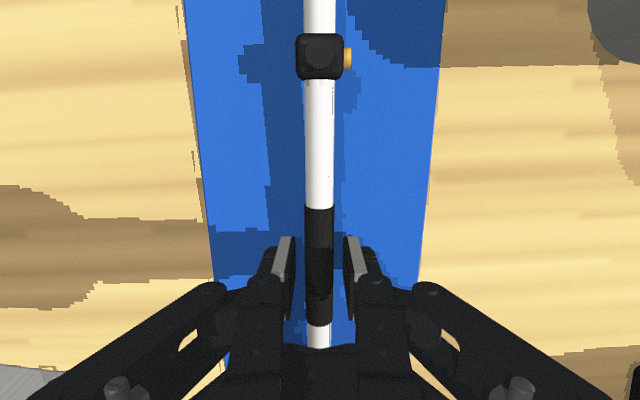

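Request:
{"op": "arm_command", "data": {"rows": [[0,-5,0,0],[0,-10,0,0],[0,-15,0,0],[0,-20,0,0],[0,-20,0,0],[0,-20,0,0],[0,-20,0,0],[0,-20,0,0],[0,-20,0,0],[0,-20,0,0]]}}

```text
time_s: 17.55
position: [0.5217, -0.3919, 0.3516]
eef_rot: [-1.234, -1.173, 1.173]
contact_force: [0.3, 0.6, 0.4]
opening: 0.279
```

```bash
sed -i 's/x if x%1 else int(x)/float(x) if x%1 else int(x)/' plan.py; python3 plan.py .4045 -.2378 .19 9 20
```

```text
t 17.55 grasp pt [ 0.5217 -0.3919  0.1966] head 87.1 F [0.3 0.6 0.4] open 23.8 mm q6 -0.72 tilt [ 0.001 -0.001 -1.   ] dpos [-117.2  154.1   -6.6] dh -78.1
[[7, 0, 6, 3.9], [7, 1, 7, 3.9], [7, 0, 7, 3.9], [6, 0, 8, 3.9], [5, 1, 8, 3.9], [5, 0, 8, 3.9], [5, 0, 9, 3.9], [3, 1, 9, 3.9], [3, 0, 9, 3.9], [3, 0, 9, 3.9]]
[[2, 0, 10, 3.9], [1, 1, 9, 3.9], [0, 0, 10, 3.9], [0, 0, 10, 3.9], [-1, 1, 9, 3.9], [-1, 0, 10, 3.9], [-2, 0, 9, 3.9], [-3, 1, 10, 3.9], [-3, 0, 9, 3.9], [-4.2, 0.3, 8.6, 3.9]]
```

Request:
{"op": "arm_command", "data": {"rows": [[7,0,6,3.9],[7,1,7,3.9],[7,0,7,3.9],[6,0,8,3.9],[5,1,8,3.9],[5,0,8,3.9],[5,0,9,3.9],[3,1,9,3.9],[3,0,9,3.9],[3,0,9,3.9]], "jaw": 85}}

```text
time_s: 18.8
position: [0.4633, -0.3147, 0.3479]
eef_rot: [-1.471, -0.655, 0.654]
contact_force: [0.4, -0.0, -0.6]
opening: 0.993
```

Request:
{"op": "arm_command", "data": {"rows": [[2,0,10,3.9],[1,1,9,3.9],[0,0,10,3.9],[0,0,10,3.9],[-1,1,9,3.9],[-1,0,10,3.9],[-2,0,9,3.9],[-3,1,10,3.9],[-3,0,9,3.9],[-4.2,0.3,8.6,3.9]]}}

```text
time_s: 20.05
position: [0.4044, -0.2376, 0.3445]
eef_rot: [-1.568, -0.125, 0.123]
contact_force: [0.9, -0.1, 1.2]
opening: 1.0
```

```bash
python3 plan.py .4045 -.2378 .055 9 10; python3 - <<'E'
from h import *
p,d=vision.read_camera("wrist"); cv2.imwrite("pics/w7.png",p[:,:,::-1])
print(proj("wrist",[[.4045,-.2378,.092],[.4415,-.1543,.05]]))
p,d=vision.read_camera("top"); cv2.imwrite("pics/top7.png",p[:,:,::-1])
p,d=vision.read_camera("side"); cv2.imwrite("pics/side7.png",p[:,:,::-1])
E
```

```text
t 20.05 grasp pt [ 0.4044 -0.2376  0.1895] head 9.0 F [ 0.9 -0.1  1.2] open 85.4 mm q6 0.71 tilt [ 0.001 -0.001 -1.   ] dpos [ 1.000e-01 -2.000e-01 -1.345e+02] dh -0.0
[[0, 13, 0, 0], [0, 14, 0, 0], [0, 13, 0, 0], [0, 14, 0, 0], [0, 13, 0, 0], [0, 14, 0, 0], [0, 13, 0, 0], [0, 14, 0, 0], [0, 13, 0, 0], [-0.1, 13.5, 0, 0]]
[[320.2113396  203.64017012]
 [381.02357755  97.61175952]]
```

View pics/w7.png

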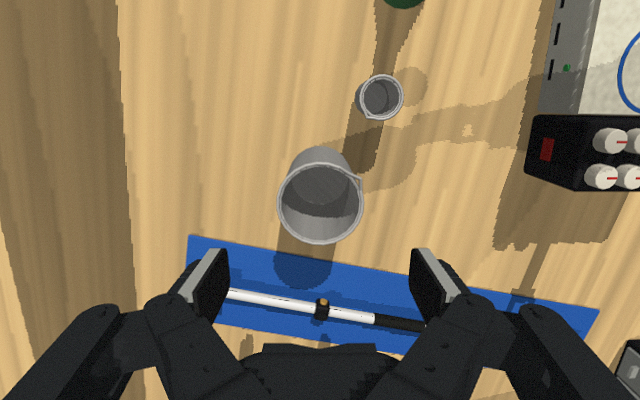

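View pics/side7.png

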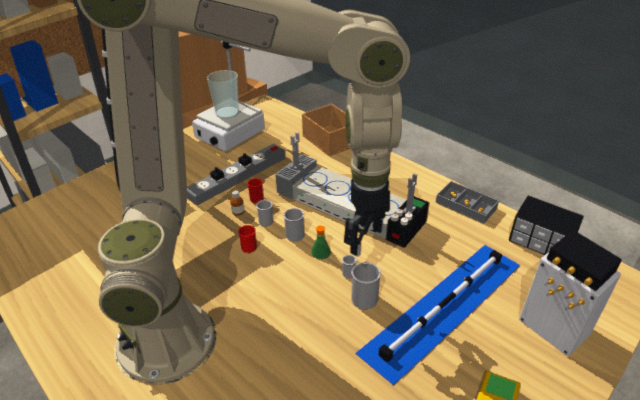

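Request:
{"op": "arm_command", "data": {"rows": [[0,13,0,0],[0,14,0,0],[0,13,0,0],[0,14,0,0],[0,13,0,0],[0,14,0,0],[0,13,0,0],[0,14,0,0],[0,13,0,0],[0,13,0,0]]}}

```text
time_s: 21.45
position: [0.4046, -0.2379, 0.2083]
eef_rot: [-1.567, -0.126, 0.125]
contact_force: [0.4, -0.1, 0.0]
opening: 0.999
```

Request:
{"op": "arm_command", "data": {"rows": [[0,0,0,0],[0,0,0,0],[0,0,0,0],[0,0,0,0],[0,0,0,0],[0,0,0,0],[0,0,0,0],[0,0,0,0],[0,0,0,0],[0,0,0,0]], "jaw": 0, "squeeze": 40}}

```text
time_s: 22.7
position: [0.4046, -0.2379, 0.2092]
eef_rot: [-1.567, -0.125, 0.125]
contact_force: [-0.8, -1.0, -2.2]
opening: 0.752
```

```bash
python3 plan.py .4045 -.2378 .16 9 10; python3 - <<'E'
from h import *
p,d=vision.read_camera("wrist"); cv2.imwrite("pics/w8.png",p[:,:,::-1])
E
```

```text
t 22.70 grasp pt [ 0.4046 -0.2379  0.0542] head 9.2 F [-0.8 -1.  -2.2] open 64.2 mm q6 0.71 tilt [ 0.  0. -1.] dpos [-1.000e-01  1.000e-01  1.058e+02] dh -0.2
[[0, -11, 0, 0], [0, -10, 0, 0], [0, -11, 0, 0], [0, -10, 0, 0], [0, -11, 0, 0], [0, -11, 0, 0], [0, -10, 0, 0], [0, -11, 0, 0], [0, -10, 0, 0], [0, -10.8, 0.1, 0]]
```

View pics/w8.png

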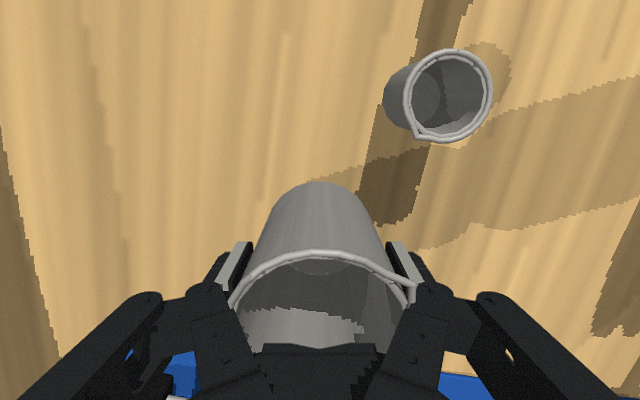

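Request:
{"op": "arm_command", "data": {"rows": [[0,-3,0,0],[0,-8,0,0],[0,-12,0,0],[0,-15,0,0],[0,-15,0,0],[0,-15,0,0],[0,-15,0,0],[0,-15,0,0],[0,-15,0,0],[0,-8,0,0]]}}

```text
time_s: 24.0
position: [0.4047, -0.2381, 0.3313]
eef_rot: [-1.568, -0.126, 0.125]
contact_force: [-0.8, -1.0, -1.1]
opening: 0.754
```

```bash
python3 plan.py .6253 .1466 .175 9.1 20; python3 - <<'E'
from h import *
p,d=vision.read_camera("side"); cv2.imwrite("pics/side9.png",p[:,:,::-1])
E
```

```text
t 24.00 grasp pt [ 0.4047 -0.2381  0.1763] head 9.1 F [-0.8 -1.  -1.1] open 64.4 mm q6 0.71 tilt [ 0.001 -0.001 -1.   ] dpos [220.6 384.7  -1.3] dh -0.0
[[14, 0, 17, 0], [14, 0, 17, 0], [14, 0, 18, 0], [14, 0, 17, 0], [14, 0, 17, 0], [14, 0, 17, 0], [14, 0, 18, 0], [14, 1, 17, 0], [14, 0, 17, 0], [13, 0, 17, 0]]
[[14, 0, 18, 0], [14, 0, 17, 0], [14, 0, 17, 0], [14, 0, 17, 0], [14, 0, 18, 0], [14, 0, 17, 0], [14, 0, 17, 0], [14, 0, 17, 0], [14, 0, 17, 0], [13.9, 0.3, 17.7, 0]]
```

View pics/side9.png

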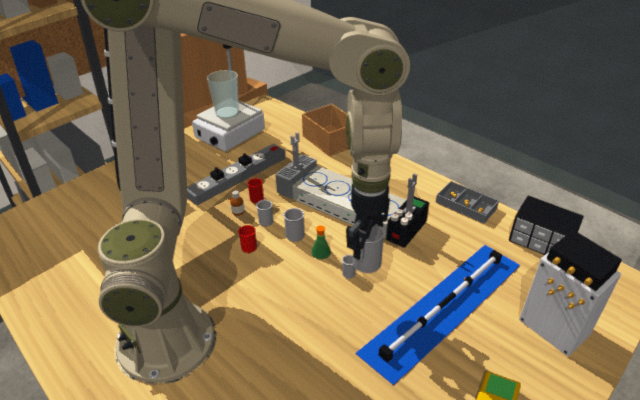

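Request:
{"op": "arm_command", "data": {"rows": [[14,0,17,0],[14,0,17,0],[14,0,18,0],[14,0,17,0],[14,0,17,0],[14,0,17,0],[14,0,18,0],[14,1,17,0],[14,0,17,0],[13,0,17,0]]}}

```text
time_s: 25.3
position: [0.5147, -0.0453, 0.3287]
eef_rot: [-1.567, -0.125, 0.126]
contact_force: [1.0, -0.0, -0.6]
opening: 0.746
```

Request:
{"op": "arm_command", "data": {"rows": [[14,0,18,0],[14,0,17,0],[14,0,17,0],[14,0,17,0],[14,0,18,0],[14,0,17,0],[14,0,17,0],[14,0,17,0],[14,0,17,0],[13.9,0,17.7,0]]}}

```text
time_s: 26.55
position: [0.6257, 0.1481, 0.329]
eef_rot: [-1.567, -0.125, 0.126]
contact_force: [0.2, -0.0, -1.2]
opening: 0.746
```

```bash
python3 plan.py .6253 .1466 .109 9.1 10; python3 - <<'E'
from h import *
p,d=vision.read_camera("side"); cv2.imwrite("pics/side10.png",p[:,:,::-1])
p,d=vision.read_camera("wrist"); cv2.imwrite("pics/w10.png",p[:,:,::-1])
E
```

```text
t 26.55 grasp pt [0.6257 0.1481 0.174 ] head 9.2 F [ 0.2 -0.  -1.2] open 63.7 mm q6 1.52 tilt [-0.  0. -1.] dpos [ -0.4  -1.5 -65. ] dh -0.1
[[0, 7, 0, 0], [0, 6, 0, 0], [0, 7, 0, 0], [0, 6, -1, 0], [0, 7, 0, 0], [0, 6, 0, 0], [0, 7, 0, 0], [-1, 6, 0, 0], [0, 7, 0, 0], [0.3, 6, -0.4, 0]]
```

View pics/side10.png

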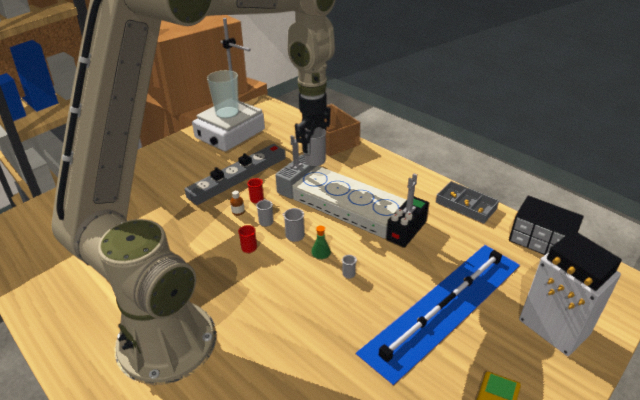

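View pics/w10.png

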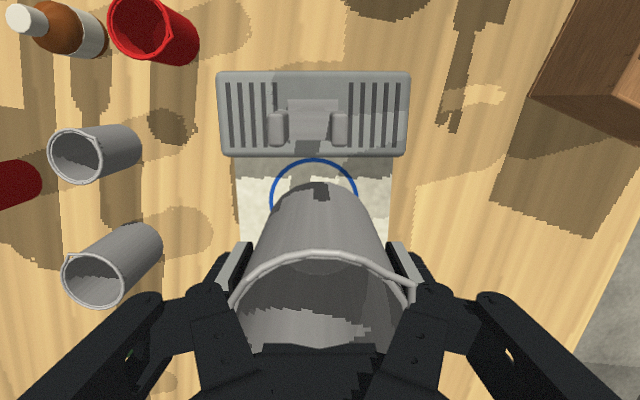

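```bash
python3 - <<'E'
from h import *
from scipy.optimize import least_squares
np.set_printoptions(precision=4,suppress=True)
n="wrist"
print(proj(n,[.6253,.1466,.055]),proj(n,tool()[0]-[0,0,.155]),proj(n,tool()[0]-[0,0,.155+.119]))
a=cv2.imread('pics/w10.png').astype(int); m=(a[...,0]-a[...,2]>25); m[:140]=0;m[230:]=0;m[:,:255]=0;m[:,370:]=0
v,u=np.nonzero(m); P=onplane(n,np.stack([u,v],1),.055)[:,:2]; print(len(P))
s=least_squares(lambda x:np.hypot(P[:,0]-x[0],P[:,1]-x[1])-.0365,[.6253,.1466],loss='soft_l1',f_scale=.002); print(s.x,abs(s.fun).mean())
E
```

```text
[[317.8197 196.8309]] [[319.8067 270.6394]] [[319.223  194.0929]]
550
[0.6228 0.1404] 0.0008820698969132008
```

```bash
python3 plan.py .6244 .145 .112 9.1 10; python3 - <<'E'
from h import *
from scipy.optimize import least_squares
np.set_printoptions(precision=4,suppress=True)
n="wrist"
p,d=vision.read_camera(n)
a=p[:,:,::-1].astype(int); m=(a[...,0]-a[...,2]>25); m[:140]=0;m[230:]=0;m[:,:255]=0;m[:,370:]=0
v,u=np.nonzero(m); P=onplane(n,np.stack([u,v],1),.055)[:,:2]
s=least_squares(lambda x:np.hypot(P[:,0]-x[0],P[:,1]-x[1])-.0365,[.6253,.1466],loss='soft_l1',f_scale=.002); print(s.x,abs(s.fun).mean())
# rings again with blue mask from side and top, single ring fits
for n in("top","side"):
    a=cv2.imread(f'pics/{n}7.png').astype(int); m=(a[...,0]-a[...,2]>20)
    v,u=np.nonzero(m); P=onplane(n,np.stack([u,v],1),.055)[:,:2]
    for k in(-.12,-.04,.04,.12):
        c=np.array([.6435-np.sin(.1583)*k,.027+np.cos(.1583)*k]); r=np.hypot(*(P-c).T); Q=P[(r<.046)&(r>.026)]
        if len(Q)<8: continue
        s=least_squares(lambda x:np.hypot(Q[:,0]-x[0],Q[:,1]-x[1])-x[2],[*c,.0365],loss='soft_l1',f_scale=.002); print(n,k,len(Q),s.x,abs(s.fun).mean(), "centre",s.x[:2]-[-np.sin(.1583)*k,np.cos(.1583)*k])
E
```

```text
t 26.65 grasp pt [0.6261 0.149  0.1738] head 9.3 F [-0.8  0.4 -1.3] open 63.8 mm q6 1.52 tilt [ 0.001  0.001 -1.   ] dpos [ -1.7  -4.  -61.8] dh -0.2
[[0, 6, 0, 0], [0, 6, -1, 0], [-1, 7, 0, 0], [0, 6, -1, 0], [0, 6, 0, 0], [0, 6, 0, 0], [-1, 6, -1, 0], [0, 6, 0, 0], [0, 7, 0, 0], [-0.3, 5.8, -0.8, 0]]
[0.6228 0.1405] 0.0008960959812950219
top -0.12 66 [ 0.6625 -0.091   0.0355] 0.001325483236175199 centre [0.6436 0.0275]
top -0.04 79 [ 0.65   -0.0122  0.0356] 0.002062052479796835 centre [0.6437 0.0273]
top 0.04 63 [0.6369 0.0669 0.0356] 0.001998148355250336 centre [0.6432 0.0274]
top 0.12 29 [0.6246 0.1457 0.0352] 0.002481062752094449 centre [0.6435 0.0272]
side -0.12 26 [ 0.6629 -0.0901  0.0357] 0.0010569962536858468 centre [0.644  0.0284]
side -0.04 19 [ 0.6565 -0.0147  0.0411] 0.0018105266825522652 centre [0.6502 0.0248]
side 0.04 69 [0.6377 0.0675 0.0356] 0.001609787572601041 centre [0.644 0.028]
side 0.12 65 [0.625  0.1466 0.0358] 0.001858426798806885 centre [0.644  0.0281]
```

Request:
{"op": "arm_command", "data": {"rows": [[-0.5,9,-1,0],[-0.5,9,-1,0],[-0.5,9,-1,0],[-0.5,9,-1,0],[0,9,0,0],[0,7,0,0],[0,5,0,0],[0,3,0,0],[0,2,0,0],[0,0,0,0]]}}

```text
time_s: 27.95
position: [0.6238, 0.1425, 0.2672]
eef_rot: [-1.567, -0.126, 0.125]
contact_force: [0.4, 0.2, -1.0]
opening: 0.748
```

Request:
{"op": "arm_command", "data": {"rows": [[0,1,0,0],[0,1,0,0],[0,0.5,0,0],[0,0.5,0,0],[0,0.5,0,0],[0,0,0,0],[0,0,0,0],[0,0,0,0],[0,0,0,0],[0,0,0,0]]}}

```text
time_s: 29.2
position: [0.6238, 0.1424, 0.2641]
eef_rot: [-1.567, -0.126, 0.125]
contact_force: [-2.0, -1.0, 5.5]
opening: 0.747
```

```bash
python3 plan.py .6244 .145 .109 9.1 1;  python3 - <<'E'
from h import *
p,d=vision.read_camera("side"); cv2.imwrite("pics/side11.png",cv2.resize(p[90:240,240:440,::-1],None,fx=4,fy=4,interpolation=cv2.INTER_CUBIC))
E
```

```text
t 29.20 grasp pt [0.6238 0.1424 0.1091] head 9.1 F [-2.  -1.   5.5] open 63.8 mm q6 1.51 tilt [ 0. -0. -1.] dpos [ 0.6  2.6 -0.1] dh -0.0
[[1, 0.1, 2.4, 0]]
```

View pics/side11.png

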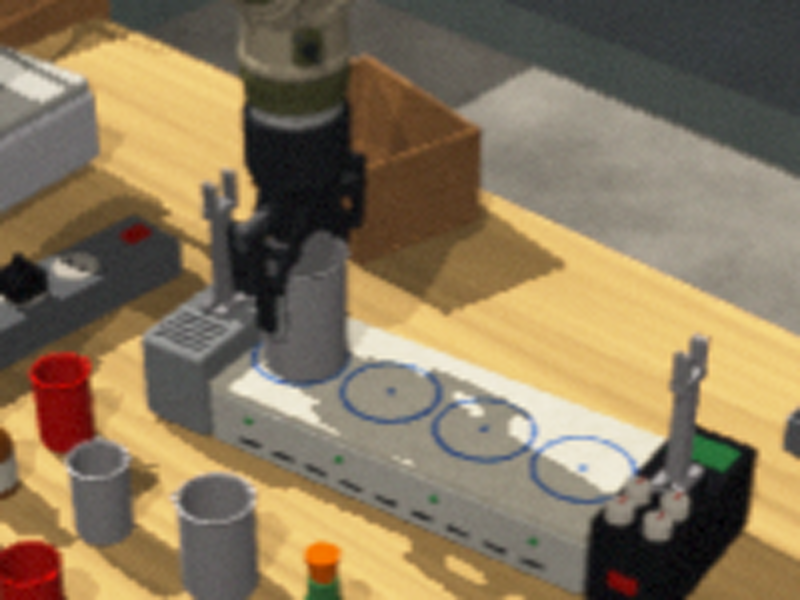

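Request:
{"op": "arm_command", "data": {"rows": [[0,-1.5,0,0],[0,-1.5,0,0],[0.5,0,1,0],[0.5,0,1,0],[0,0,1,0],[0,0,0,0],[0,1,0,0],[0,1,0,0],[0,0.5,0,0],[0,0,0,0]]}}

```text
time_s: 30.5
position: [0.6243, 0.1456, 0.2642]
eef_rot: [-1.567, -0.125, 0.125]
contact_force: [0.1, 0.4, -1.7]
opening: 0.749
```

```bash
python3 plan.py .6248 .1459 .109 9.1 1;  python3 - <<'E'
from h import *
p,d=vision.read_camera("side"); cv2.imwrite("pics/side12.png",cv2.resize(p[90:240,240:440,::-1],None,fx=4,fy=4,interpolation=cv2.INTER_CUBIC))
p,d=vision.read_camera("wrist"); cv2.imwrite("pics/w12.png",p[:,:,::-1])
E
```

```text
t 30.50 grasp pt [0.6243 0.1456 0.1092] head 9.1 F [ 0.1  0.4 -1.7] open 63.9 mm q6 1.52 tilt [ 0.  0. -1.] dpos [ 0.5  0.3 -0.2] dh -0.0
[[0.6, 0.2, 0.2, 0]]
```

View pics/side12.png

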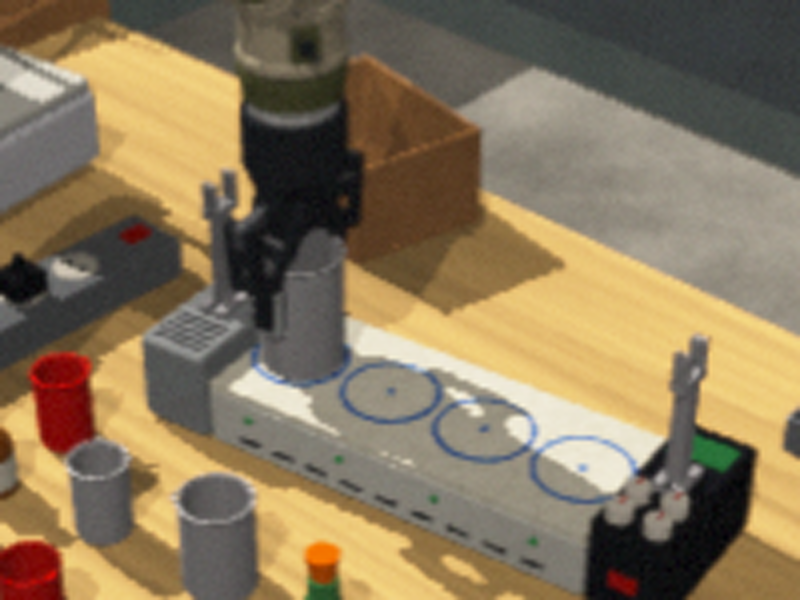

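View pics/w12.png

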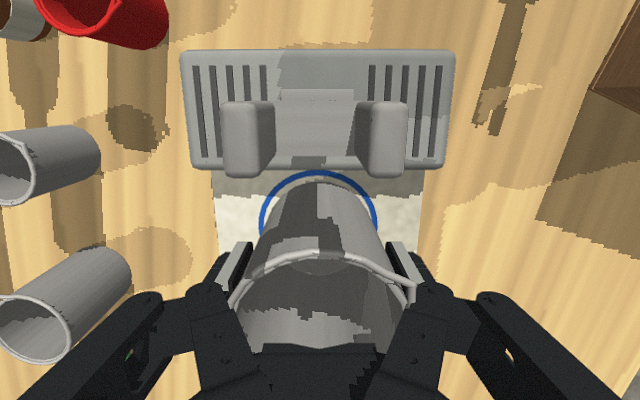

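Request:
{"op": "arm_command", "data": {"rows": [[0,0.5,0,0],[0,0.5,0,0],[0,0,0,0],[0,0,0,0],[0,0,0,0],[0,0,0,0],[0,0,0,0],[0,0,0,0],[0,0,0,0],[0,0,0,0]]}}

```text
time_s: 31.85
position: [0.6242, 0.1455, 0.2641]
eef_rot: [-1.567, -0.126, 0.125]
contact_force: [-3.1, -1.5, 5.3]
opening: 0.747
```

Request:
{"op": "arm_command", "data": {"rows": [[0,0,0,0],[0,0,0,0],[0,0,0,0],[0,0,0,0],[0,0,0,0],[0,0,0,0],[0,0,0,0],[0,-3,0,0],[0,-6,0,0],[0,-10,0,0]], "jaw": 85}}

```text
time_s: 33.1
position: [0.6242, 0.1456, 0.2826]
eef_rot: [-1.567, -0.125, 0.126]
contact_force: [1.1, -0.8, -0.1]
opening: 0.996
```

Request:
{"op": "arm_command", "data": {"rows": [[0,-14,0,0],[0,-14,0,0],[0,-14,0,0],[0,-14,0,0],[0,-14,0,0],[0,-14,0,0],[0,-4,0,0],[0,0,0,0],[0,0,0,0],[0,0,0,0]]}}

```text
time_s: 34.35
position: [0.6241, 0.1456, 0.3695]
eef_rot: [-1.567, -0.124, 0.126]
contact_force: [0.6, 0.9, 0.7]
opening: 0.995
```

```bash
python3 plan.py .449 .051 .19 9 10;  python3 - <<'E'
from h import *
n="side"
p,d=vision.read_camera(n); cv2.imwrite("pics/side13.png",cv2.resize(p[90:240,240:440,::-1],None,fx=4,fy=4,interpolation=cv2.INTER_CUBIC))
p,d=vision.read_camera("wrist"); cv2.imwrite("pics/w13.png",p[:,:,::-1])
E
```

```text
t 34.35 grasp pt [0.6241 0.1456 0.2145] head 9.2 F [0.6 0.9 0.7] open 85.0 mm q6 1.52 tilt [-0.001 -0.    -1.   ] dpos [-175.1  -94.6  -24.5] dh -0.2
[[-19, 2, -7, 0], [-19, 3, -6, 0], [-18, 2, -7, 0], [-19, 3, -6, 0], [-19, 2, -7, 0], [-19, 3, -6, 0], [-19, 2, -7, 0], [-18, 3, -6, 0], [-19, 2, -7, 0], [-18.9, 2.7, -6.5, 0]]
```

View pics/side13.png

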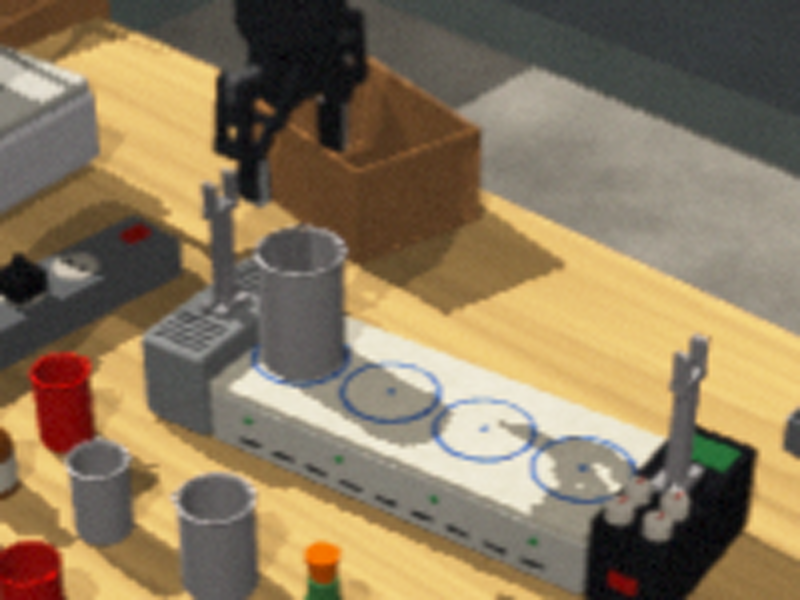

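View pics/w13.png

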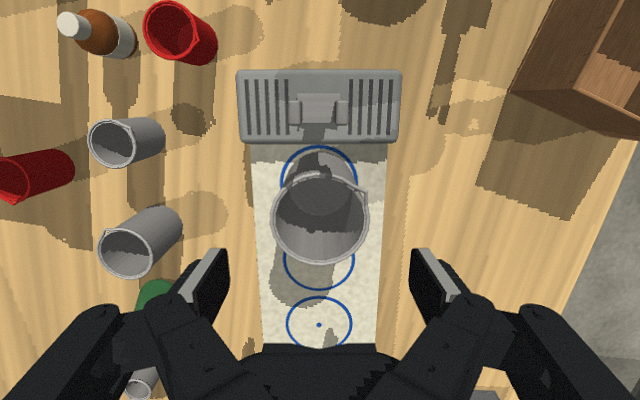

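Request:
{"op": "arm_command", "data": {"rows": [[-19,2,-7,0],[-19,3,-6,0],[-18,2,-7,0],[-19,3,-6,0],[-19,2,-7,0],[-19,3,-6,0],[-19,2,-7,0],[-18,3,-6,0],[-19,2,-7,0],[-18.9,2.7,-6.5,0]]}}

```text
time_s: 35.7
position: [0.4485, 0.0508, 0.3455]
eef_rot: [-1.567, -0.126, 0.125]
contact_force: [-0.1, 0.0, -0.0]
opening: 0.994
```

```bash
python3 plan.py .449 .051 .045 9.1 10;  python3 - <<'E'
from h import *
p,d=vision.read_camera("wrist"); cv2.imwrite("pics/w14.png",p[:,:,::-1])
print(proj("wrist",[[.449,.051,.074]]))
E
```

```text
t 35.70 grasp pt [0.4485 0.0508 0.1905] head 9.2 F [-0.1  0.  -0. ] open 84.9 mm q6 1.35 tilt [ 0.  0. -1.] dpos [   0.5    0.2 -145.5] dh -0.1
[[0, 15, 0, 0], [0, 14, 0, 0], [0, 15, 0, 0], [0, 14, 0, 0], [0, 15, 0, 0], [0, 14, 0, 0], [0, 15, 0, 0], [0, 14, 0, 0], [0, 15, 0, 0], [0.5, 14.5, 0.2, 0]]
[[323.71912366 194.71643915]]
```

View pics/w14.png

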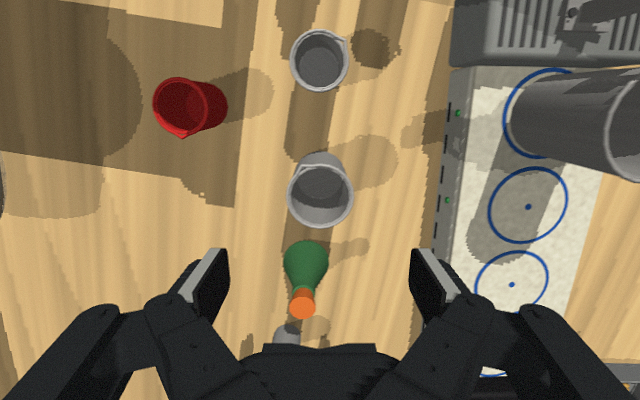

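Request:
{"op": "arm_command", "data": {"rows": [[-0.5,15,0,0],[-0.5,14,0,0],[0,15,0,0],[0,14,0,0],[0,15,0,0],[0,14,0,0],[0,15,0,0],[0,14,0,0],[0,15,0,0],[0,14,0,0]]}}

```text
time_s: 37.0
position: [0.4482, 0.0509, 0.1995]
eef_rot: [-1.567, -0.125, 0.126]
contact_force: [0.7, 0.7, 0.2]
opening: 0.995
```

Request:
{"op": "arm_command", "data": {"rows": [[0,0,0,0],[0,0,0,0],[0,0,0,0],[0,0,0,0],[0,0,0,0],[0,0,0,0],[0,0,0,0],[0,0,0,0],[0,0,0,0],[0,0,0,0]], "jaw": 0}}

```text
time_s: 38.25
position: [0.4484, 0.0509, 0.2009]
eef_rot: [-1.567, -0.126, 0.125]
contact_force: [-0.6, -0.3, 5.4]
opening: 0.6
```

```bash
python3 plan.py .449 .051 .165 9.1 10
```

```text
t 38.25 grasp pt [0.4484 0.0509 0.0459] head 9.1 F [-0.6 -0.3  5.4] open 51.3 mm q6 1.35 tilt [ 0.001  0.    -1.   ] dpos [6.000e-01 1.000e-01 1.191e+02] dh -0.0
[[0, -12, 0, 0], [0, -12, 0, 0], [0, -12, 0, 0], [0, -12, 0, 0], [0, -12, 0, 0], [0, -11, 0, 0], [0, -12, 0, 0], [1, -12, 0, 0], [0, -12, 0, 0], [-0.3, -12.1, 0, 0]]
```

Request:
{"op": "arm_command", "data": {"rows": [[0,-3,0,0],[0,-8,0,0],[0,-12,0,0],[0,-15,0,0],[0,-15,0,0],[0,-15,0,0],[0,-15,0,0],[0,-15,0,0],[0,-12,0,0],[0,-8,0,0]]}}

```text
time_s: 39.5
position: [0.4483, 0.0509, 0.3195]
eef_rot: [-1.567, -0.126, 0.125]
contact_force: [0.6, -0.6, -0.2]
opening: 0.6
```

```bash
python3 plan.py .637 .0668 .165 9.1 10
```

```text
t 39.50 grasp pt [0.4483 0.0509 0.1645] head 9.1 F [ 0.6 -0.6 -0.2] open 51.2 mm q6 1.35 tilt [ 0.001  0.    -1.   ] dpos [188.7  15.9   0.5] dh -0.0
[[19, 0, -1, 0], [19, 0, -2, 0], [19, 0, -1, 0], [19, 0, -2, 0], [18, 0, -1, 0], [19, 0, -2, 0], [19, 0, -1, 0], [19, 0, -1, 0], [19, 0, -2, 0], [18.9, -0.4, -1.3, 0]]
```

Request:
{"op": "arm_command", "data": {"rows": [[19,0,-1,0],[19,0,-2,0],[19,0,-1,0],[19,0,-2,0],[18,0,-1,0],[19,0,-2,0],[19,0,-1,0],[19,0,-1,0],[19,0,-2,0],[18.9,0,-1.3,0]]}}

```text
time_s: 40.75
position: [0.6375, 0.0669, 0.3182]
eef_rot: [-1.567, -0.125, 0.126]
contact_force: [-0.0, 0.5, 0.5]
opening: 0.602
```

```bash
python3 plan.py .637 .0668 .101 9.1 10; python3 - <<'E'
from h import *
p,d=vision.read_camera("side"); cv2.imwrite("pics/side15.png",cv2.resize(p[90:240,240:440,::-1],None,fx=4,fy=4,interpolation=cv2.INTER_CUBIC))
p,d=vision.read_camera("wrist"); cv2.imwrite("pics/w15.png",p[:,:,::-1])
E
```

```text
t 40.75 grasp pt [0.6375 0.0669 0.1632] head 9.1 F [-0.   0.5  0.5] open 51.4 mm q6 1.39 tilt [-0.001  0.    -1.   ] dpos [ -0.5  -0.1 -62.2] dh -0.0
[[0, 6, 0, 0], [0, 6, 0, 0], [0, 7, 0, 0], [0, 6, 0, 0], [0, 6, 0, 0], [0, 6, 0, 0], [0, 7, 0, 0], [0, 6, 0, 0], [0, 6, 0, 0], [-0.4, 6.2, 0, 0]]
```

View pics/side15.png

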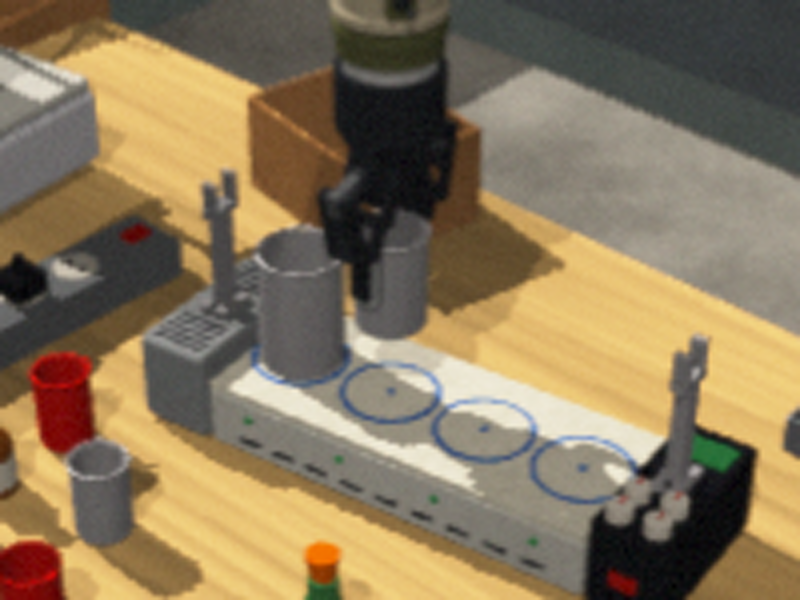

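View pics/w15.png

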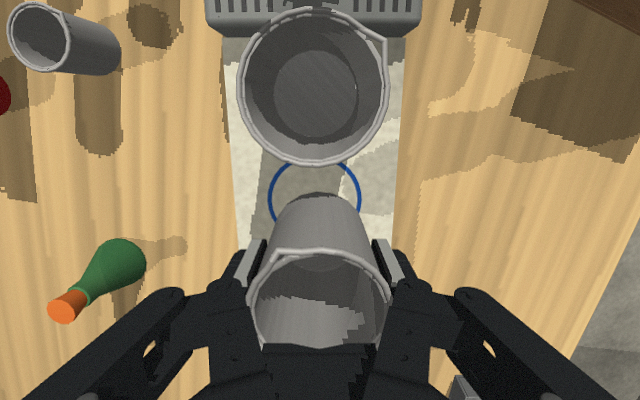

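Request:
{"op": "arm_command", "data": {"rows": [[-0.4,9,0,0],[0,9,0,0],[0,9,0,0],[0,9,0,0],[0,9,0,0],[0,6,0,0],[0,5,0,0],[0,2,0,0],[0,1,0,0],[0,0,0,0]]}}

```text
time_s: 42.1
position: [0.6367, 0.0668, 0.2597]
eef_rot: [-1.567, -0.126, 0.125]
contact_force: [0.7, -0.7, -1.1]
opening: 0.603
```

```bash
python3 plan.py .637 .0668 .101 9.1 10; python3 - <<'E'
from h import *
p,d=vision.read_camera("side"); cv2.imwrite("pics/side16.png",cv2.resize(p[90:240,240:440,::-1],None,fx=4,fy=4,interpolation=cv2.INTER_CUBIC))
E
```

```text
t 42.10 grasp pt [0.6367 0.0668 0.1047] head 9.2 F [ 0.7 -0.7 -1.1] open 51.5 mm q6 1.39 tilt [ 0.  0. -1.] dpos [ 0.3  0.  -3.7] dh -0.1
[[0, 0, 0, 0], [0, 1, 0, 0], [0, 0, 0, 0], [0, 0, 0, 0], [0, 1, 0, 0], [0, 0, 0, 0], [0, 1, 0, 0], [0, 0, 0, 0], [0, 0, 0, 0], [0.3, 0.7, 0, 0]]
```

View pics/side16.png

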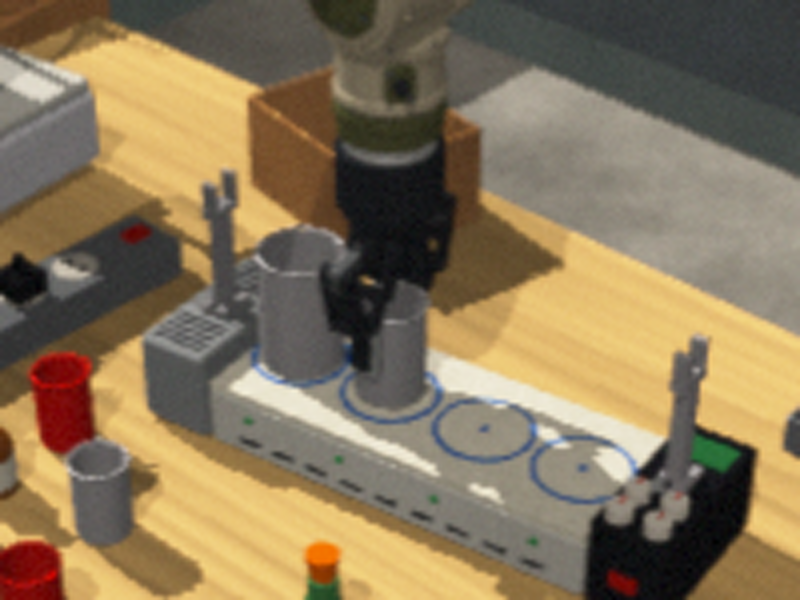

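Request:
{"op": "arm_command", "data": {"rows": [[0,1,0,0],[0,1,0,0],[0,1,0,0],[0,0.5,0,0],[0,0.5,0,0],[0,0.5,0,0],[0,0,0,0],[0,0,0,0],[0,0,0,0],[0,0,0,0]]}}

```text
time_s: 43.4
position: [0.6364, 0.0668, 0.2559]
eef_rot: [-1.567, -0.126, 0.125]
contact_force: [-1.9, -0.5, 5.5]
opening: 0.601
```

Request:
{"op": "arm_command", "data": {"rows": [[0,0,0,0],[0,0,0,0],[0,0,0,0],[0,0,0,0],[0,0,0,0],[0,0,0,0],[0,0,0,0],[0,-3,0,0],[0,-6,0,0],[0,-10,0,0]], "jaw": 85}}

```text
time_s: 44.65
position: [0.6365, 0.0668, 0.2744]
eef_rot: [-1.567, -0.125, 0.126]
contact_force: [0.6, 0.1, 0.3]
opening: 0.995
```

Request:
{"op": "arm_command", "data": {"rows": [[0,-14,0,0],[0,-14,0,0],[0,-14,0,0],[0,-14,0,0],[0,-14,0,0],[0,-14,0,0],[0,-10,0,0],[0,0,0,0],[0,0,0,0],[0,0,0,0]]}}

```text
time_s: 45.9
position: [0.6364, 0.0668, 0.3672]
eef_rot: [-1.567, -0.124, 0.126]
contact_force: [0.0, 0.1, -0.5]
opening: 0.992
```

```bash
python3 plan.py .432 .1532 .175 9.1 20; python3 - <<'E'
from h import *
p,d=vision.read_camera("side"); cv2.imwrite("pics/side17.png",cv2.resize(p[90:240,240:440,::-1],None,fx=4,fy=4,interpolation=cv2.INTER_CUBIC))
E
```

```text
t 45.90 grasp pt [0.6364 0.0668 0.2122] head 9.2 F [ 0.   0.1 -0.5] open 84.7 mm q6 1.39 tilt [-0.001  0.    -1.   ] dpos [-204.4   86.4  -37.2] dh -0.1
[[-9, 2, 6, 0], [-10, 2, 6, 0], [-9, 2, 6, 0], [-10, 1, 6, 0], [-9, 2, 5, 0], [-9, 2, 6, 0], [-10, 2, 6, 0], [-9, 2, 6, 0], [-10, 2, 6, 0], [-9, 2, 6, 0]]
[[-9, 2, 6, 0], [-10, 1, 6, 0], [-9, 2, 6, 0], [-10, 2, 5, 0], [-9, 2, 6, 0], [-9, 2, 6, 0], [-10, 2, 6, 0], [-9, 2, 6, 0], [-10, 2, 6, 0], [-9, 1.5, 5.8, 0]]
```

View pics/side17.png

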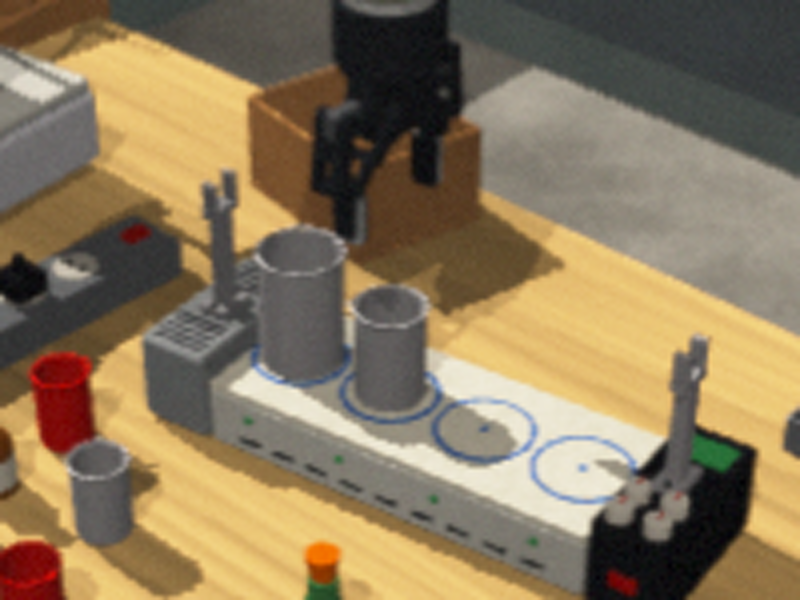

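Request:
{"op": "arm_command", "data": {"rows": [[-19,3,11,0],[-19,3,12,0],[-19,3,12,0],[-19,4,12,0],[-19,4,12,0],[-19,4,12,0],[-19,4,12,0],[-19,4,12,0],[-18,4,12,0],[-18,4,11,0]], "jaw": 75}}

```text
time_s: 47.2
position: [0.4313, 0.1536, 0.3307]
eef_rot: [-1.567, -0.125, 0.126]
contact_force: [0.3, -0.2, -0.3]
opening: 0.88
```

```bash
python3 plan.py .432 .1532 .036 9.1 10;  python3 - <<'E'
from h import *
p,d=vision.read_camera("wrist"); cv2.imwrite("pics/w18.png",p[:,:,::-1])
print(proj("wrist",[[.432,.1532,.061]]))
E
```

```text
t 47.20 grasp pt [0.4313 0.1536 0.1757] head 9.2 F [ 0.3 -0.2 -0.3] open 75.1 mm q6 1.58 tilt [-0.  0. -1.] dpos [   0.7   -0.4 -139.7] dh -0.1
[[0, 14, 0, 0], [0, 14, 0, 0], [0, 14, 0, 0], [0, 14, 0, 0], [0, 14, 0, 0], [0, 14, 0, 0], [0, 14, 0, 0], [0, 14, 0, 0], [1, 14, 0, 0], [-0.4, 13.7, -0.5, 0]]
[[324.41127716 197.64211516]]
```

View pics/w18.png

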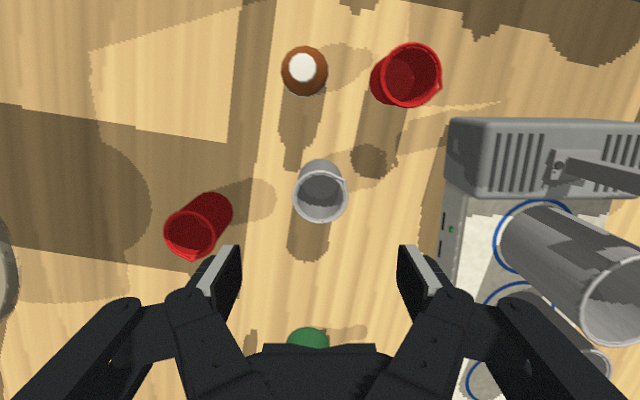

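Request:
{"op": "arm_command", "data": {"rows": [[0,14,0,0],[0,14,0,0],[0,14,0,0],[0,14,0,0],[0,14,0,0],[0,14,0,0],[0,14,0,0],[0,14,0,0],[0,14,0,0],[0,13,0,0]]}}

```text
time_s: 48.5
position: [0.4322, 0.1534, 0.1911]
eef_rot: [-1.567, -0.125, 0.125]
contact_force: [0.0, -0.2, 0.3]
opening: 0.881
```

Request:
{"op": "arm_command", "data": {"rows": [[0,0,0,0],[0,0,0,0],[0,0,0,0],[0,0,0,0],[0,0,0,0],[0,0,0,0],[0,0,0,0],[0,0,0,0],[0,0,0,0],[0,0,0,0]], "jaw": 0}}

```text
time_s: 49.75
position: [0.4323, 0.1534, 0.1922]
eef_rot: [-1.567, -0.126, 0.125]
contact_force: [-0.6, 0.5, 4.5]
opening: 0.493
```

Request:
{"op": "arm_command", "data": {"rows": [[0,-3,0,0],[0,-8,0,0],[0,-12,0,0],[0,-15,0,0],[0,-15,0,0],[0,-17,0,0],[0,-17,0,0],[0,-17,0,0],[0,-14,0,0],[0,-10,0,0]]}}

```text
time_s: 51.0
position: [0.4323, 0.1534, 0.3211]
eef_rot: [-1.567, -0.126, 0.125]
contact_force: [-0.2, 0.3, -0.7]
opening: 0.493
```

```bash
python3 plan.py .6496 -.0123 .165 9.1 20;  python3 - <<'E'
from h import *
p,d=vision.read_camera("side"); cv2.imwrite("pics/side19.png",p[:,:,::-1])
p,d=vision.read_camera("wrist"); cv2.imwrite("pics/w19.png",p[:,:,::-1])
E
```

```text
t 51.00 grasp pt [0.4323 0.1534 0.1661] head 9.2 F [-0.2  0.3 -0.7] open 42.1 mm q6 1.58 tilt [ 0.001  0.    -1.   ] dpos [ 217.3 -165.7   -1.1] dh -0.1
[[9, 0, -10, 0], [10, 0, -10, 0], [9, 0, -10, 0], [10, 0, -10, 0], [9, 0, -10, 0], [9, 0, -9, 0], [10, 0, -10, 0], [9, 1, -10, 0], [10, 0, -10, 0], [9, 0, -10, 0]]
[[10, 0, -10, 0], [9, 0, -10, 0], [9, 0, -10, 0], [10, 0, -10, 0], [9, 0, -10, 0], [10, 0, -10, 0], [9, 0, -9, 0], [9, 0, -10, 0], [10, 0, -10, 0], [9.2, 0.3, -10.2, 0]]
```

View pics/side19.png

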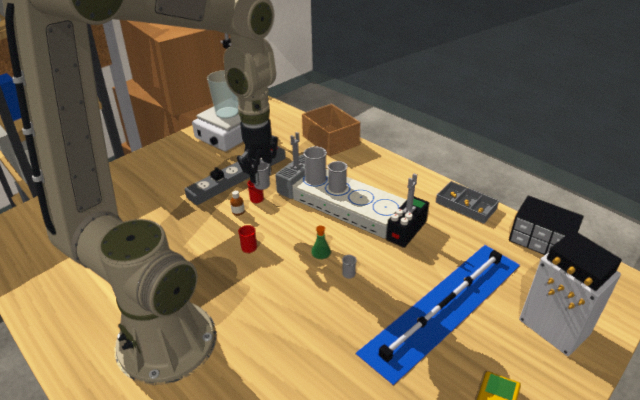

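View pics/w19.png

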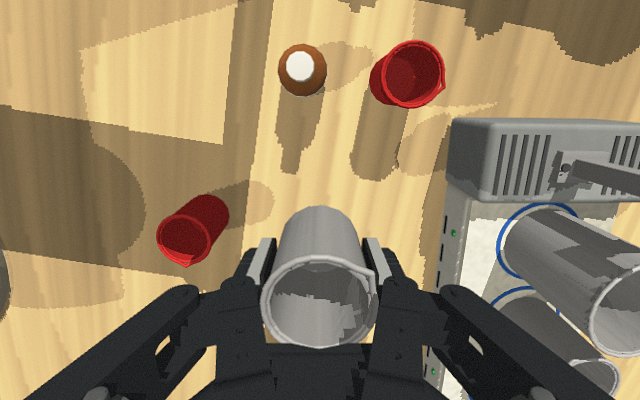

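Request:
{"op": "arm_command", "data": {"rows": [[0,0,-10,0],[0,0,-20,0],[0,0,-22,0],[0,0,-22,0],[0,0,-22,0],[0,0,-22,0],[0,0,-22,0],[0,0,-22,0],[0,0,-22,0],[0,0,-14,0]]}}

```text
time_s: 52.35
position: [0.4635, -0.0434, 0.3193]
eef_rot: [-1.567, -0.123, 0.125]
contact_force: [-0.3, -0.2, -0.8]
opening: 0.493
```

```bash
python3 plan.py .6496 -.0123 .165 9.1 10
```

```text
t 52.35 grasp pt [ 0.4635 -0.0434  0.1643] head 9.1 F [-0.3 -0.2 -0.8] open 42.1 mm q6 1.15 tilt [-0.001  0.    -1.   ] dpos [186.1  31.1   0.7] dh 0.0
[[19, 0, 0, 0], [19, 0, 0, 0], [19, 0, 0, 0], [18, 0, 1, 0], [19, 0, 0, 0], [19, -1, 0, 0], [19, 0, 0, 0], [19, 0, 0, 0], [19, 0, 0, 0], [18.7, 0, 0.4, 0]]
```

Request:
{"op": "arm_command", "data": {"rows": [[19,0,0,0],[19,0,0,0],[19,0,0,0],[19,0,1,0],[19,0,0,0],[19,0,0,0],[19,0,0,0],[19,0,0,0],[19,0,0,0],[18,0,0.4,0]]}}

```text
time_s: 53.6
position: [0.6505, -0.0108, 0.3191]
eef_rot: [-1.567, -0.124, 0.127]
contact_force: [0.2, 0.3, -0.1]
opening: 0.494
```

Request:
{"op": "arm_command", "data": {"rows": [[0,9,0,0],[0,9,0,0],[0,9,0,0],[0,9,0,0],[0,9,0,0],[0,8,0,0],[0,6,0,0],[0,4,0,0],[0,3,0,0],[0,1,0,0]]}}

```text
time_s: 54.85
position: [0.6501, -0.0107, 0.2529]
eef_rot: [-1.567, -0.126, 0.125]
contact_force: [0.6, -0.0, -0.4]
opening: 0.496
```

```bash
python3 plan.py .6496 -.0123 .092 9.1 10; python3 - <<'E'
from h import *
p,d=vision.read_camera("side"); cv2.imwrite("pics/side20.png",cv2.resize(p[90:240,240:440,::-1],None,fx=4,fy=4,interpolation=cv2.INTER_CUBIC))
E
```

```text
t 54.85 grasp pt [ 0.6501 -0.0107  0.0979] head 9.2 F [ 0.6 -0.  -0.4] open 42.3 mm q6 1.27 tilt [ 0.  0. -1.] dpos [-0.5 -1.6 -5.9] dh -0.1
[[0, 1, 0, 0], [0, 0, 0, 0], [0, 1, 0, 0], [0, 0, -1, 0], [0, 1, 0, 0], [0, 1, 0, 0], [-1, 0, 0, 0], [0, 1, 0, 0], [0, 0, 0, 0], [0.3, 0.9, -0.5, 0]]
```

View pics/side20.png

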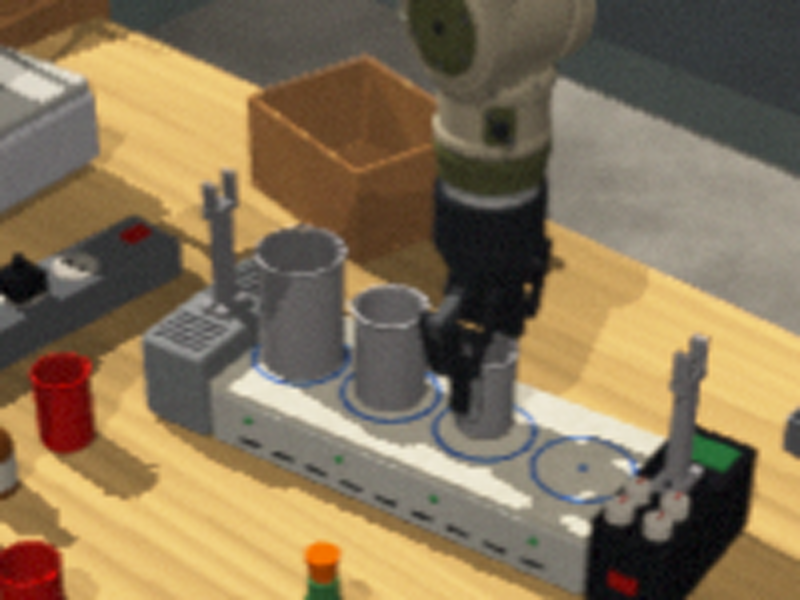

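Request:
{"op": "arm_command", "data": {"rows": [[-0.3,1,-1,0],[-0.3,1,-0.5,0],[0,1,0,0],[0,1,0,0],[0,1,0,0],[0,0.5,0,0],[0,0.5,0,0],[0,0.5,0,0],[0,0,0,0],[0,0,0,0]]}}

```text
time_s: 56.15
position: [0.6496, -0.0122, 0.2472]
eef_rot: [-1.567, -0.126, 0.125]
contact_force: [-1.9, 0.4, 4.6]
opening: 0.493
```

```bash
python3 plan.py .6496 -.0123 .092 9.1 1; python3 - <<'E'
from h import *
p,d=vision.read_camera("side"); cv2.imwrite("pics/side21.png",cv2.resize(p[90:240,240:440,::-1],None,fx=4,fy=4,interpolation=cv2.INTER_CUBIC))
E
```

```text
t 56.15 grasp pt [ 0.6496 -0.0122  0.0922] head 9.2 F [-1.9  0.4  4.6] open 42.1 mm q6 1.27 tilt [ 0. -0. -1.] dpos [-0.  -0.1 -0.2] dh -0.1
[[0, 0.2, -0.1, 0.1]]
```

View pics/side21.png

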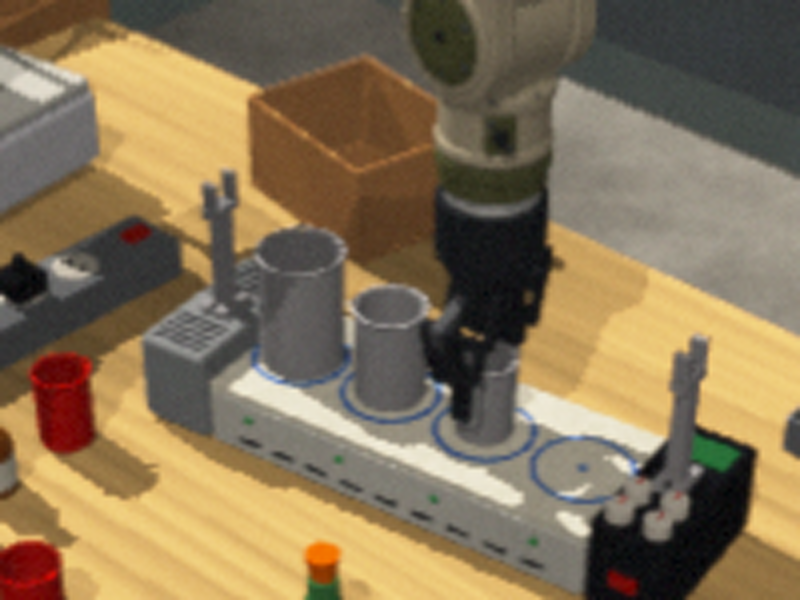

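Request:
{"op": "arm_command", "data": {"rows": [[0,0,0,0],[0,0,0,0],[0,0,0,0],[0,0,0,0],[0,0,0,0],[0,0,0,0],[0,0,0,0],[0,-3,0,0],[0,-6,0,0],[0,-10,0,0]], "jaw": 70}}

```text
time_s: 57.45
position: [0.6496, -0.0122, 0.2659]
eef_rot: [-1.567, -0.125, 0.126]
contact_force: [0.7, 0.4, 0.7]
opening: 0.816
```

Request:
{"op": "arm_command", "data": {"rows": [[0,-14,0,0],[0,-14,0,0],[0,-14,0,0],[0,-14,0,0],[0,-14,0,0],[0,-4,0,0],[0,0,0,0],[0,0,0,0],[0,0,0,0],[0,0,0,0]]}}

```text
time_s: 58.7
position: [0.6496, -0.0123, 0.339]
eef_rot: [-1.567, -0.125, 0.126]
contact_force: [0.4, 0.1, 1.0]
opening: 0.819
```

```bash
python3 plan.py .4415 -.1543 .165 9.1 15; python3 - <<'E'
from h import *
p,d=vision.read_camera("side"); cv2.imwrite("pics/side22.png",cv2.resize(p[90:240,240:440,::-1],None,fx=4,fy=4,interpolation=cv2.INTER_CUBIC))
W=cloud("side",d,d>0); Q=W[(np.hypot(W[:,0]-.4415,W[:,1]+.1543)<.03)&(W[:,2]>.02)]; print(len(Q),Q.mean(0))
E
```

```text
t 58.70 grasp pt [ 0.6496 -0.0123  0.184 ] head 9.1 F [0.4 0.1 1. ] open 70.0 mm q6 1.27 tilt [-0.001  0.    -1.   ] dpos [-208.1 -142.   -19. ] dh -0.0
[[-15, 1, -7, 0], [-15, 2, -7, 0], [-16, 1, -7, 0], [-15, 1, -8, 0], [-15, 1, -7, 0], [-15, 2, -7, 0], [-15, 1, -7, 0], [-16, 1, -7, 0], [-15, 2, -7, 0], [-15, 1, -7, 0]]
[[-15, 1, -8, 0], [-15, 1, -7, 0], [-16, 2, -7, 0], [-15, 1, -7, 0], [-15, 1.2, -7.2, 0]]
228 [ 0.44090364 -0.15622498  0.03974132]
```

View pics/side22.png

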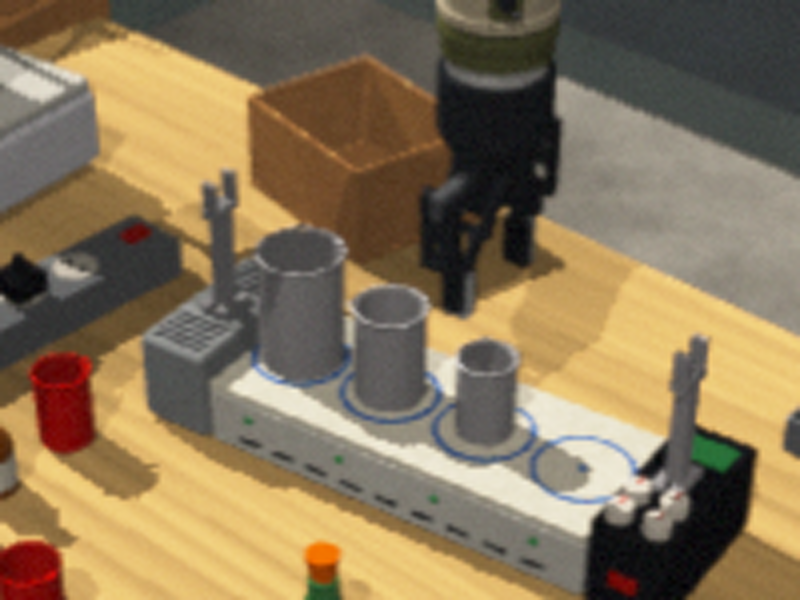

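Request:
{"op": "arm_command", "data": {"rows": [[-22,1,-10,0],[-23,2,-11,0],[-23,2,-11,0],[-23,2,-11,0],[-23,2,-11,0],[-23,2,-11,0],[-23,2,-11,0],[-23,2,-11,0],[-23,2,-10,0],[-22,2,-10,0]], "jaw": 60}}

```text
time_s: 60.0
position: [0.4409, -0.1545, 0.3205]
eef_rot: [-1.567, -0.126, 0.125]
contact_force: [0.2, -0.2, -0.2]
opening: 0.701
```

```bash
python3 plan.py .4415 -.1543 .03 9.1 10;  python3 - <<'E'
from h import *
p,d=vision.read_camera("wrist"); cv2.imwrite("pics/w23.png",p[:,:,::-1])
print(proj("wrist",[[.4415,-.1543,.05]]))
E
```

```text
t 60.00 grasp pt [ 0.4409 -0.1545  0.1655] head 9.2 F [ 0.2 -0.2 -0.2] open 59.8 mm q6 0.90 tilt [ 0. -0. -1.] dpos [   0.6    0.2 -135.5] dh -0.1
[[0, 14, 0, 0], [0, 13, 0, 0], [0, 14, 0, 0], [0, 13, 0, 0], [0, 14, 0, 0], [0, 13, 0, 0], [0, 14, 0, 0], [0, 13, 0, 0], [1, 14, 0, 0], [-0.4, 13.5, 0.1, 0]]
[[323.46108871 194.79075418]]
```

View pics/w23.png

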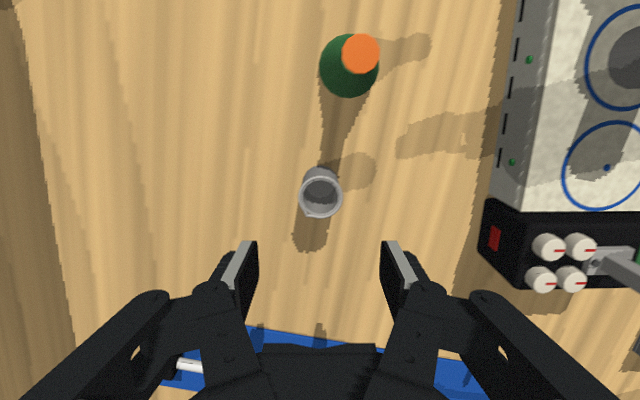

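Request:
{"op": "arm_command", "data": {"rows": [[0,14,0,0],[0,13,0,0],[0,14,0,0],[0,13,0,0],[0,14,0,0],[0,13,0,0],[0,14,0,0],[0,13,0,0],[0,14,0,0],[0,12,0,0]]}}

```text
time_s: 61.3
position: [0.4415, -0.1541, 0.1855]
eef_rot: [-1.567, -0.125, 0.126]
contact_force: [0.4, 0.2, -0.7]
opening: 0.706
```

Request:
{"op": "arm_command", "data": {"rows": [[0,0,0,0],[0,0,0,0],[0,0,0,0],[0,0,0,0],[0,0,0,0],[0,0,0,0],[0,0,0,0],[0,0,0,0],[0,0,0,0],[0,0,0,0]], "jaw": 0}}

```text
time_s: 62.55
position: [0.4416, -0.1541, 0.1865]
eef_rot: [-1.567, -0.125, 0.125]
contact_force: [0.8, 0.2, -0.5]
opening: 0.391
```

```bash
python3 plan.py .6622 -.0913 .03 9.1 10
```

```text
t 62.55 grasp pt [ 0.4416 -0.1541  0.0315] head 9.2 F [ 0.8  0.2 -0.5] open 33.4 mm q6 0.90 tilt [ 0.  0. -1.] dpos [220.6  62.8  -1.5] dh -0.1
[[23, 0, 3, 0], [23, 0, 2, 0], [22, 0, 3, 0], [23, 1, 3, 0], [23, 0, 2, 0], [23, 0, 3, 0], [22, 0, 3, 0], [23, 0, 3, 0], [23, 0, 2, 0], [22.8, 0.5, 3, 0]]
```

Request:
{"op": "arm_command", "data": {"rows": [[0,-3,0,0],[0,-8,0,0],[0,-12,0,0],[0,-15,0,0],[0,-15,0,0],[0,-17,0,0],[0,-17,0,0],[0,-17,0,0],[0,-14,0,0],[0,-10,0,0]]}}

```text
time_s: 63.8
position: [0.4417, -0.1542, 0.3157]
eef_rot: [-1.568, -0.126, 0.125]
contact_force: [0.5, 0.4, -0.9]
opening: 0.384
```

```bash
python3 plan.py .6622 -.0913 .155 9.1 10;  python3 - <<'E'
from h import *
p,d=vision.read_camera("wrist"); cv2.imwrite("pics/w24.png",p[:,:,::-1])
E
```

```text
t 63.80 grasp pt [ 0.4417 -0.1542  0.1607] head 9.2 F [ 0.5  0.4 -0.9] open 32.8 mm q6 0.90 tilt [ 0.001 -0.    -1.   ] dpos [220.5  62.9  -5.7] dh -0.1
[[23, 1, 3, 0], [23, 0, 2, 0], [22, 1, 3, 0], [23, 0, 3, 0], [23, 1, 3, 0], [23, 1, 2, 0], [22, 0, 3, 0], [23, 1, 3, 0], [23, 0, 2, 0], [22.7, 0.9, 3, 0]]
```

View pics/w24.png

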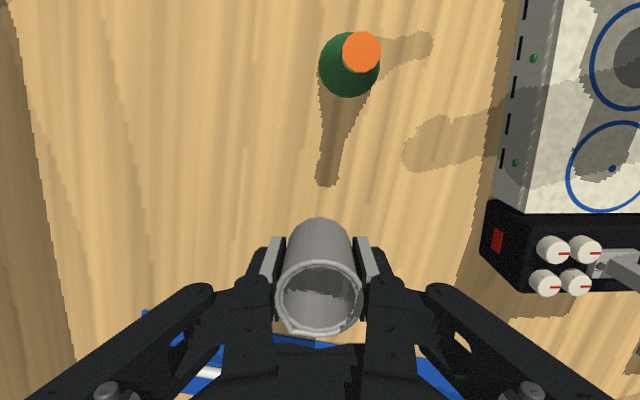

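Request:
{"op": "arm_command", "data": {"rows": [[22,0,3,0],[23,0,2,0],[22,0,3,0],[23,0,3,0],[23,1,3,0],[23,1,2,0],[23,1,3,0],[23,1,3,0],[23,1,2,0],[22,1,3,0]]}}

```text
time_s: 65.1
position: [0.6621, -0.0912, 0.3077]
eef_rot: [-1.567, -0.125, 0.126]
contact_force: [1.1, 0.5, -0.3]
opening: 0.384
```

Request:
{"op": "arm_command", "data": {"rows": [[0,9,0,0],[0,9,0,0],[0,9,0,0],[0,9,0,0],[0,9,0,0],[0,7,0,0],[0,5,0,0],[0,3,0,0],[0,2,0,0],[0,0,0,0]]}}

```text
time_s: 66.35
position: [0.6615, -0.0914, 0.2465]
eef_rot: [-1.567, -0.126, 0.125]
contact_force: [-0.2, 0.2, -0.4]
opening: 0.384
```

```bash
python3 plan.py .6622 -.0913 .0865 9.1 10; python3 - <<'E'
from h import *
p,d=vision.read_camera("side"); cv2.imwrite("pics/side25.png",cv2.resize(p[90:240,280:480,::-1],None,fx=4,fy=4,interpolation=cv2.INTER_CUBIC))
E
```

```text
t 66.35 grasp pt [ 0.6615 -0.0914  0.0915] head 9.2 F [-0.2  0.2 -0.4] open 32.8 mm q6 1.15 tilt [ 0.  0. -1.] dpos [ 0.7  0.1 -5. ] dh -0.1
[[0, 0, 0, 0], [0, 1, 0, 0], [0, 0, 0, 0], [0, 1, 0, 0], [0, 0, 0, 0], [0, 1, 0, 0], [1, 0, 0, 0], [0, 1, 0, 0], [0, 0, 0, 0], [-0.3, 1, 0, 0]]
```

View pics/side25.png

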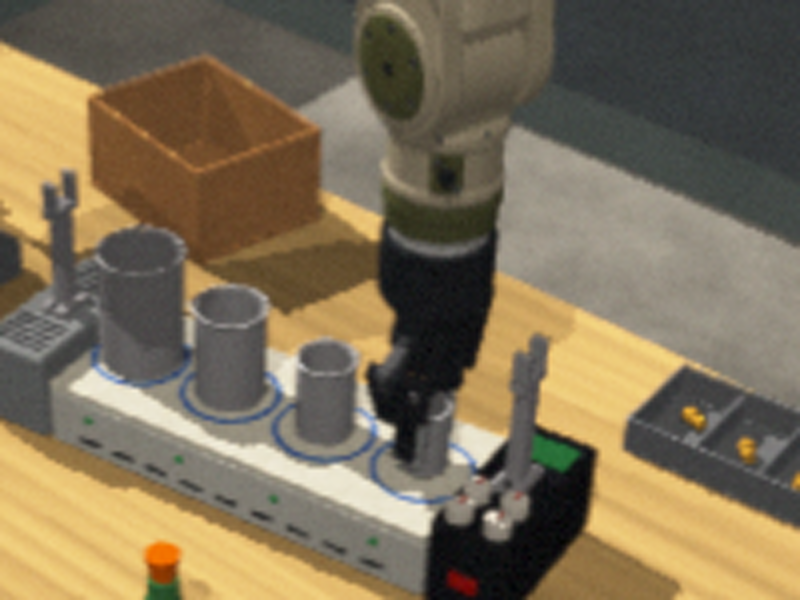

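Request:
{"op": "arm_command", "data": {"rows": [[0.3,1,1,0],[0,1,1,0],[0,1,0,0],[0,1,0,0],[0,0,0,0],[0,0,0,0],[0,0,0,0],[0,0,0,0],[0,0,0,0],[0,0,0,0]]}}

```text
time_s: 67.65
position: [0.6614, -0.0894, 0.2425]
eef_rot: [-1.567, -0.125, 0.125]
contact_force: [-0.3, -1.0, -0.4]
opening: 0.385
```

```bash
python3 plan.py .6622 -.0913 .0865 9.1 1; python3 - <<'E'
from h import *
p,d=vision.read_camera("side"); cv2.imwrite("pics/side26.png",cv2.resize(p[180:230,350:410,::-1],None,fx=12,fy=12,interpolation=cv2.INTER_CUBIC))
p,d=vision.read_camera("wrist"); cv2.imwrite("pics/w26.png",p[:,:,::-1])
E
```

```text
t 67.65 grasp pt [ 0.6614 -0.0894  0.0875] head 9.2 F [-0.3 -1.  -0.4] open 32.8 mm q6 1.16 tilt [ 0.  0. -1.] dpos [ 0.8 -1.9 -1. ] dh -0.1
[[0.5, 1, -2, 0.1]]
```

View pics/side26.png

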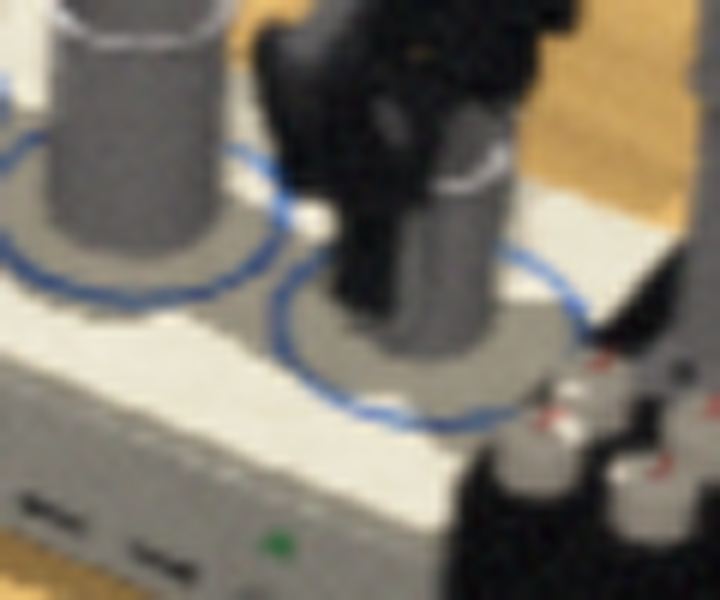

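View pics/w26.png

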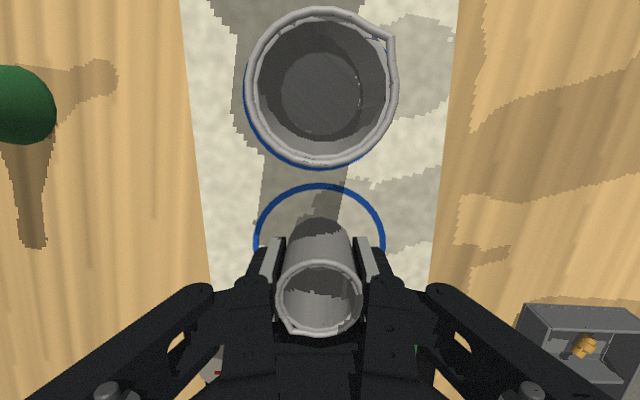

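```bash
cat > ov.py <<'E'
from h import *
import sys
def ov(img,n,crop,s,circs,out):
    u0,v0,w,h=crop; a=cv2.resize(img[v0:v0+h,u0:u0+w],None,fx=s,fy=s,interpolation=cv2.INTER_CUBIC)
    th=np.linspace(0,2*np.pi,73)
    for x,y,z,r,c in circs:
        q=proj(n,np.stack([x+r*np.cos(th),y+r*np.sin(th),np.full(73,z)],1)); q=((q+.5-[u0,v0])*s-.5)
        cv2.polylines(a,[np.round(q*8).astype(np.int32)],True,c,1,cv2.LINE_AA,3)
    cv2.imwrite(out,a)
if __name__=="__main__":
    p,d=vision.read_camera("side"); g=tool()[0]
    b=g[2]-.155-.0315
    ov(np.ascontiguousarray(p[:,:,::-1]),"side",(350,170,60,50),12,[(.6626,-.0908,.055,.037,(0,255,0)),(g[0],g[1],b,.017,(0,0,255)),(g[0],g[1],b+.05,.017,(0,0,255)),(.65,-.0118,.055,.037,(0,255,0))],"pics/ov27.png")
E
python3 ov.py
```

```text
(no output)
```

View pics/ov27.png

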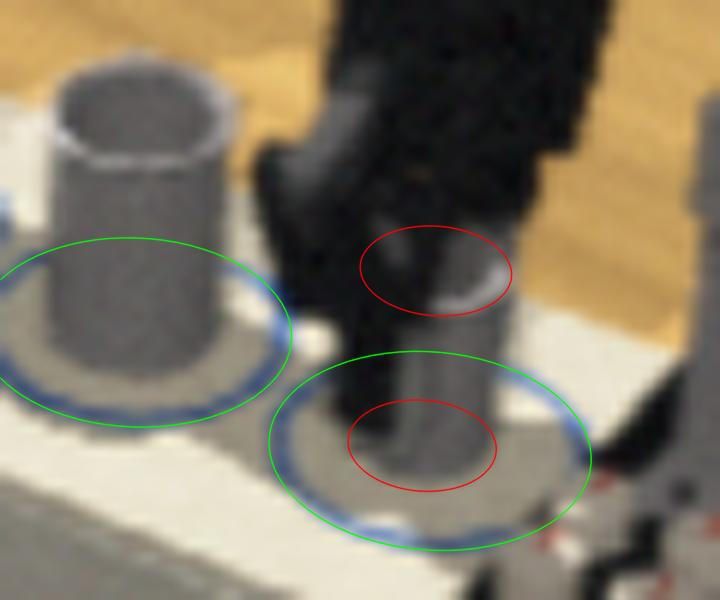

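Request:
{"op": "arm_command", "data": {"rows": [[0,0,-1,0],[0,0,-0.8,0],[0,0,0,0],[0,0.5,0,0],[0,0.5,0,0],[0,0.5,0,0],[0,0,0,0],[0,0,0,0],[0,0,0,0],[0,0,0,0]]}}

```text
time_s: 69.05
position: [0.6617, -0.0911, 0.2413]
eef_rot: [-1.567, -0.126, 0.125]
contact_force: [-2.5, 0.7, 5.5]
opening: 0.389
```

```bash
python3 plan.py .6622 -.0913 .0865 9.1 1; python3 ov.py
```

```text
t 69.05 grasp pt [ 0.6617 -0.0911  0.0863] head 9.2 F [-2.5  0.7  5.5] open 33.2 mm q6 1.15 tilt [ 0.  0. -1.] dpos [ 0.5 -0.2  0.2] dh -0.1
[[0.5, -0.2, -0.3, 0.1]]
```

View pics/ov27.png

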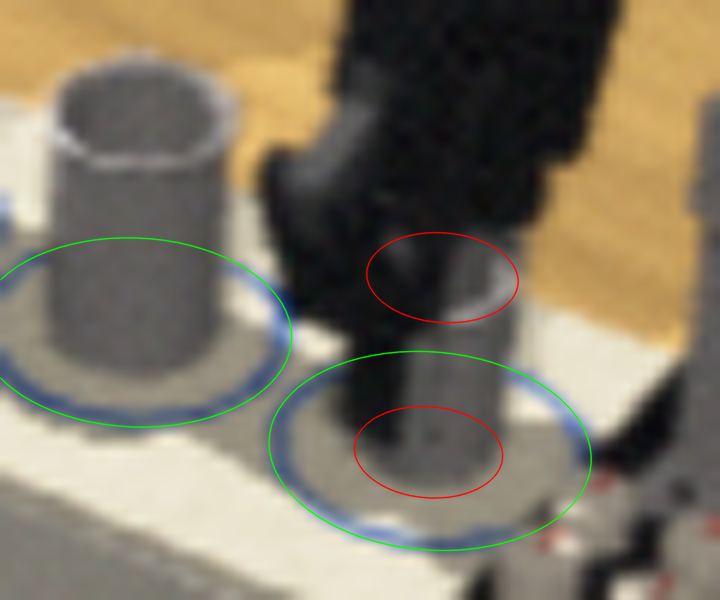

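Request:
{"op": "arm_command", "data": {"rows": [[0,0,0,0],[0,0,0,0],[0,0,0,0],[0,0,0,0],[0,0,0,0],[0,0,0,0],[0,0,0,0],[0,-3,0,0],[0,-6,0,0],[0,-10,0,0]], "jaw": 65}}

```text
time_s: 70.35
position: [0.6616, -0.0911, 0.2604]
eef_rot: [-1.567, -0.125, 0.126]
contact_force: [0.6, 0.5, -0.0]
opening: 0.758
```

Request:
{"op": "arm_command", "data": {"rows": [[0,-14,0,0],[0,-14,0,0],[0,-14,0,0],[0,-14,0,0],[0,-14,0,0],[0,-14,0,0],[0,-14,0,0],[0,-14,0,0],[0,-14,0,0],[0,-14,0,0]]}}

```text
time_s: 71.6
position: [0.6617, -0.0911, 0.4009]
eef_rot: [-1.567, -0.125, 0.125]
contact_force: [-0.4, 0.4, -1.1]
opening: 0.761
```

Request:
{"op": "arm_command", "data": {"rows": [[-20,0,0,0],[-20,0,0,0],[-20,0,0,0],[-20,0,0,0],[-20,0,0,0],[-20,0,0,0],[-20,0,0,0],[-20,0,0,0],[-20,0,0,0],[-10,0,0,0]]}}

```text
time_s: 72.85
position: [0.4734, -0.1214, 0.4006]
eef_rot: [-1.567, -0.125, 0.125]
contact_force: [0.6, 0.2, 0.6]
opening: 0.762
```

```bash
cat > fin.py <<'E'
from ov import *
t=np.array([-np.sin(.1583),np.cos(.1583)]); c=np.array([.6437,.0277])
G=[(*(c+t*k),.055,.037,(0,255,0)) for k in(-.12,-.04,.04,.12)]
Bk=[(*(c+t*k),z,r,(0,0,255)) for k,r,h in((-.12,.017,.05),(-.04,.0215,.061),(.04,.0265,.074),(.12,.032,.092)) for z in(.055,.055+h)]
for n,crop in(("side",(280,130,130,95)),("top",(250,110,160,90))):
    p,d=vision.read_camera(n); p=np.ascontiguousarray(p[:,:,::-1]); cv2.imwrite(f"pics/{n}_f.png",p)
    ov(p,n,crop,6 if n=="side" else 5,G+Bk,f"pics/ov_{n}.png")
E
python3 fin.py; python3 plan.py .5 0 .2 9 1
```

```text
t 72.95 grasp pt [ 0.4736 -0.1215  0.2455] head 9.1 F [ 0.1 -0.6 -0.1] open 65.0 mm q6 1.00 tilt [ 0. -0. -1.] dpos [ 26.4 121.5 -45.5] dh -0.1
[[45.3, 45.5, 115.8, 0.1]]
```

View pics/ov_side.png

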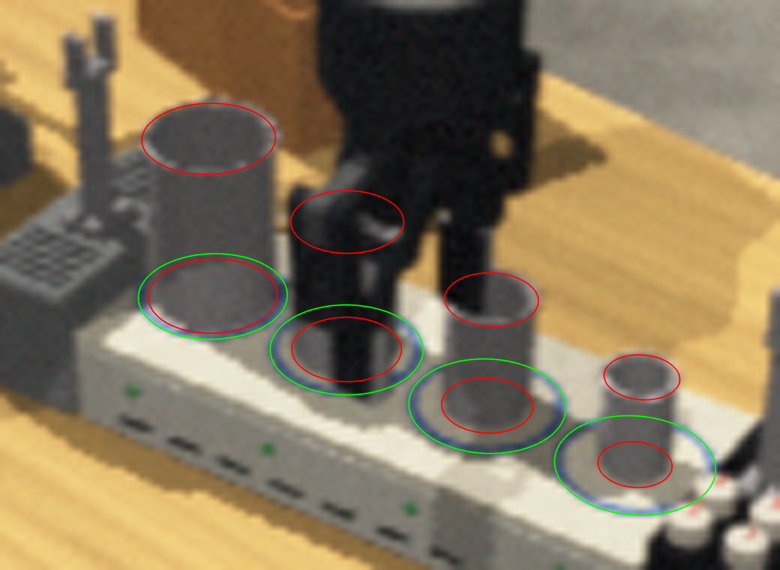

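View pics/ov_top.png

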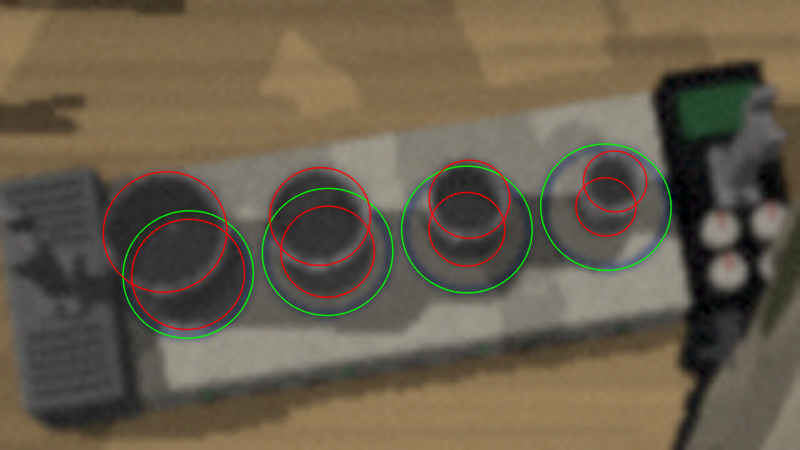

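View pics/side_f.png

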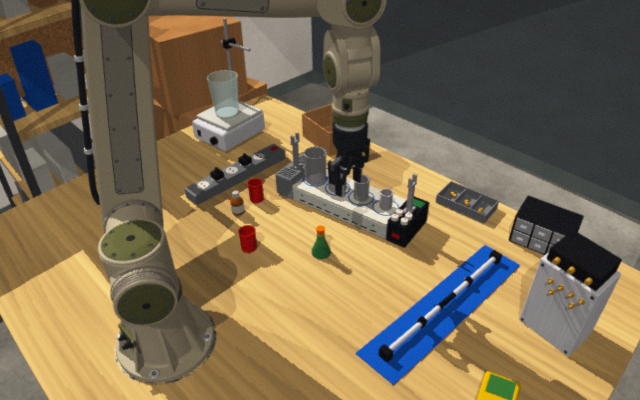

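```bash
python3 - <<'E'
import cv2
a=cv2.imread('pics/top_f.png'); cv2.imwrite('pics/topf2.png',cv2.resize(a[100:310,400:620],None,fx=2.8,fy=2.8,interpolation=cv2.INTER_CUBIC))
E
python3 barchk.py; python3 - <<'E'
from h import *
p,d=vision.read_camera("top"); W=cloud("top",d,d>0)
P=W[(abs(W[:,1]+.392+.0454*(W[:,0]-.5205))<.03)&(W[:,0]>.28)&(W[:,0]<.77)&(W[:,2]>.012)&(W[:,2]<.045)]
print(len(P),cv2.minAreaRect((P[:,:2]*1000).astype(np.float32)),np.percentile(P[:,2],[5,50,95]))
f=np.polyfit(P[:,0],P[:,1],1);print(np.degrees(np.arctan(f[0])),np.polyval(f,.5205))
for n in("top","side"):
    vision.read_camera(n)
    for l in("bar","mat","brown_bottle","flask"):
        for r in models.mark_of(l,n)[:1]: print(n,l,toworld(n,r['position']).round(4))
E
```

```text
30 ((521.7415771484375, -400.9265441894531), (10.902128219604492, 440.1081237792969), 85.73212432861328) [0.02750774 0.03089271 0.03504154]
-3.587742082513608 -0.39886245515179947
top brown_bottle [0.4013 0.2528 0.0044]
top flask [ 0.4475 -0.0517  0.0027]
side bar [ 0.5191 -0.386   0.02  ]
side mat [ 0.5259 -0.3913  0.0016]
side brown_bottle [0.4027 0.2466 0.0044]
side flask [ 0.4458 -0.0502  0.0053]Traceback (most recent call last):
  File "barchk.py", line 6, in <module>
    f=np.polyfit(P[:,0],P[:,1],1); g=np.polyfit(P[:,0],P[:,2],1); print(n,len(P),"ang",np.degrees(np.arctan(f[0])),"tilt",np.degrees(np.arctan(g[0])),"x",P[:,0].min(),P[:,0].max(),"z",np.percentile(P[:,2],[5,50,95]),"y at .5205",np.polyval(f,.5205),"grasp z",q)
    raise TypeError("expected non-empty vector for x")
TypeError: expected non-empty vector for x
```

View pics/topf2.png

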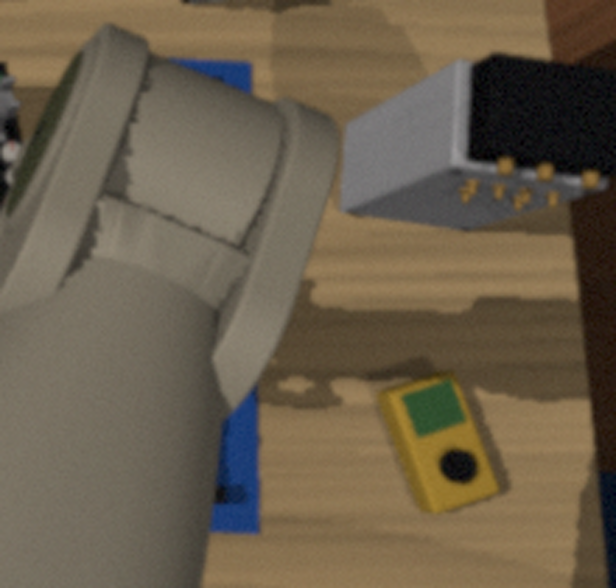

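Request:
{"op": "arm_command", "data": {"rows": [[0,-5,20,0],[-3,-5,35,0],[-3,-5,40,0],[-3,0,40,0],[-3,0,40,0],[-3,0,40,0],[0,0,40,0],[0,0,40,0],[0,0,30,0],[0,0,15,0]]}}

```text
time_s: 74.8
position: [0.4041, 0.2136, 0.4153]
eef_rot: [-1.567, -0.128, 0.127]
contact_force: [-0.3, -0.3, 0.6]
opening: 0.76
```

```bash
python3 - <<'E'
from ov import *
for n,crop,s in(("top",(440,110,70,190),3),("side",(340,235,200,150),4)):
    p,d=vision.read_camera(n); p=np.ascontiguousarray(p[:,:,::-1]); cv2.imwrite(f"pics/{n}_g.png",p)
    u0,v0,w,h=crop; cv2.imwrite(f"pics/{n}_g2.png",cv2.resize(p[v0:v0+h,u0:u0+w],None,fx=s,fy=s,interpolation=cv2.INTER_CUBIC))
    W=np.full(d.shape+(3,),np.nan); v,u=np.nonzero(d>0); W[v,u]=unproj(n,np.stack([u,v],1),d[v,u])
    a=p.astype(int)
    notblue=~((a[...,0]-a[...,2]>40))
    P=onplane(n,np.stack(np.nonzero(np.ones(d.shape)),1)[:,::-1],.018).reshape(*d.shape,3)
    ax=(P[...,0]>.285)&(P[...,0]<.755)&(abs(P[...,1]+.392+.0454*(P[...,0]-.5205))<.035)
    white=ax&(a.min(2)>110); Q=P[white]
    if len(Q)>20:
        f=np.polyfit(Q[:,0],Q[:,1],1); print(n,len(Q),"rod angle",np.degrees(np.arctan(f[0])),"y mid",np.polyval(f,.5205),"x",Q[:,0].min(),Q[:,0].max())
    blk=ax&(a.max(2)<45)&(abs(P[...,1]+.392+.0454*(P[...,0]-.5205))<.008); X=np.sort(P[blk][:,0]); print("dark x",np.histogram(X,bins=np.arange(.28,.77,.02)))
    m=(a[...,0]-a[...,2]>40)
    Z=onplane(n,np.stack(np.nonzero(np.ones(d.shape)),1)[:,::-1],.004).reshape(*d.shape,3)
    for q in(.32,.42,.62,.72):
        s_=Z[m&(abs(Z[...,0]-q)<.004)&(abs(Z[...,1]+.39)<.08)][:,1]; print(q,(s_.min()+s_.max())/2)
E
```

```text
top 257 rod angle -2.985117136995465 y mid -0.3888480525392799 x 0.32115936026647923 0.7237322218400102
dark x (array([ 0, 31,  0,  0,  0,  0,  0, 21,  0,  0,  8, 34, 24, 13,  0,  0, 19,
        0,  0,  0,  0,  0, 25,  5]), array([0.28, 0.3 , 0.32, 0.34, 0.36, 0.38, 0.4 , 0.42, 0.44, 0.46, 0.48,
       0.5 , 0.52, 0.54, 0.56, 0.58, 0.6 , 0.62, 0.64, 0.66, 0.68, 0.7 ,
       0.72, 0.74, 0.76]))
0.32 -0.38019164738287425
0.42 -0.3855657774353351
0.62 -0.3972338739724903
0.72 -0.4005910296623034
side 508 rod angle -2.940727806029834 y mid -0.3892522179590435 x 0.32656961520178385 0.7547938640078995
dark x (array([12, 58,  9,  0,  0,  0,  0, 29,  4,  0,  2, 27, 26, 19,  0,  0, 18,
        6,  0,  0,  0,  0, 14, 18]), array([0.28, 0.3 , 0.32, 0.34, 0.36, 0.38, 0.4 , 0.42, 0.44, 0.46, 0.48,
       0.5 , 0.52, 0.54, 0.56, 0.58, 0.6 , 0.62, 0.64, 0.66, 0.68, 0.7 ,
       0.72, 0.74, 0.76]))
0.32 -0.38341264935477976
0.42 -0.387996474798298
0.62 -0.3968435362933024
0.72 -0.40266706437782623
```

View pics/top_g2.png

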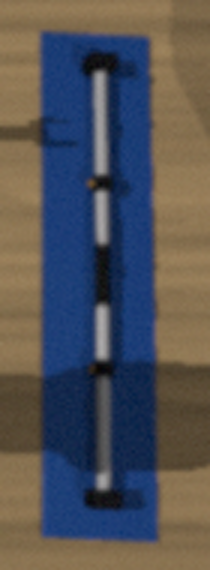

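View pics/side_g.png

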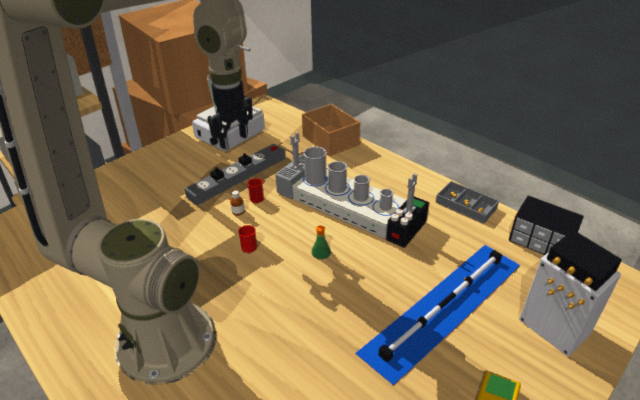

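```bash
python3 - <<'E'
from workcell import env, finish_job
print(env.sense()['time_s']); print(finish_job())
E
```

```text
74.9
the job is handed in; nothing more can be done
None
```

The job is handed in at about 75 s: the bar lies along the middle of the blue mat, and the four steel beakers stand upright on their rings in size order. The smallest is next to the control box and the largest at the grey end.

**Bar:** I lifted it straight up and level. On the last check its mid-line was about 3 mm off the mat's and turned within about 0.5° of it. The fingertips reach below the bar, so they touched the mat first and the bar dropped the last few millimetres when released.

**Beakers:** each was lowered until it touched lightly (about 5 N) and then released. In the final top and side overlays they looked centred in their rings to within 1–2 mm.

**Left alone:** the brown bottle, the flask and both red beakers were not touched. The bottle's and flask's measured positions match the starting ones within measuring error.

**Disagreements:**
- The wrist camera placed the rings 4–6 mm off from where the top and side cameras agreed they were, so I used those two.
- I first set the largest beaker about 3 mm off centre, then lifted it slightly and corrected it.
- One script for checking the bar failed because it found no points once the arm had moved away. A colour-based check in both views replaced it.

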